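# Unscrew the left-hand cap from the gas valve

### The job

Unscrew the hexagonal brass cap from the gas valve: it has a left-hand thread (notched corners), so turn it clockwise seen from above, without forcing the thread, until the engraved line on its top meets the engraved line on the valve's flange. Then lift the cap straight off and set it down gently, mouth down, in the blue tray; leave the loose stock on the bench alone.

Things in the scene. Friction and masses are not known exactly. Their poses are not given: they have to be found in the camera images.
- valve: Fixed gas valve: grey plate 110 x 90 x 10 mm, brass body, at 52-60 mm height a round metal flange, 84 mm diameter. Origin: centre of the underside, on the upright axis, z up. A black engraved index line lies on the flange along +x, 28 to 41 mm off the axis. A brass pipe end points to -x (to 56 mm off the axis, below 46 mm height). A threaded brass stub stands on the flange.
- cap: Loose brass hexagonal cap, 46 mm over flats, 53 over corners, 36 high, closed on top, 220 g, gripped on its flats. Origin: centre of its lower rim (mouth), z up. +x runs through a corner along the engraved black line on its top; flats face 30, 90, 150.. degrees from +x. At the start screwed home: rim 66 mm above the bench, 6 mm over the flange, its line opposite (180 degrees from) the index line.
- cap_mark (a point): Point on the engraved line on the cap's top, 20 mm from the axis along the cap's +x, 36 mm above the rim. Turned clockwise, the cap first does not rise, then the thread lifts it about 12 mm in all; where it begins to lift differs from valve to valve and must be felt. It lets go 5 to 65 degrees before the two lines meet and is free when they are in line. Left alone part-way, it stays where it is.
- stub_top (a point): Centre of the stub's top, 96 mm above the bench; the cap's rim must rise above it to be clear. Stub: 24 mm core, 35 mm over the thread. Coarse two-start left-hand thread, about 1 mm play sideways and up and down. Pulled before the lines meet, or turned anticlockwise, it jams; more than 25 N between cap and valve in any direction, up, sideways or from a hard snatch of the grip, spoils it.
- tray: Fixed blue plastic tray, 150 x 150 mm outside, 18 mm high, walls and floor 4 mm thick. Origin: centre of its underside. The cap must be lowered on to its floor, not dropped, and not pressed on it with more than 80 N.
- tee: Loose brass pipe tee, 74 mm long, 34 mm high, a bystander. Origin: centre of its underside.
- elbow: Loose steel pipe elbow, 47 mm high, 50 mm long, a bystander. Origin: centre of its foot.
- carton: Loose small cardboard box 80 x 110 x 55 mm, a bystander. Origin: centre of its underside.

How it is judged:
By the outcome, as a careful person would: the job done as asked, in the order asked, and still so for the second after the job is handed in, with the robot touching nothing.
It also fails if it takes over 72 s, if anything falls off the work surface, if the arm or the gripper's body presses on something with over 40 N, if the wrist force passes 120 N, or if a joint passes its speed limit or range.

### The arm

A 6-joint arm with a two-finger parallel gripper is mounted at the origin on the work surface. World frame = base frame: x ahead of the robot, y to its left, z up, the work surface at z = 0. Lengths are in m, angles in rad, forces in N, time in s.
With the tool pointing down it reaches from about 0.25 to 0.725 m from the base axis. Payload 4 kg.
Tool frame: the origin (TCP) lies on the centre line of the jaws, within the pads' length; the fingertips stand 17 mm ahead of it and the grasp point (between the pads) lies 2 mm behind it; z points along the fingers, x is the direction in which the jaws open and shut, and the axes are right-handed (so a half turn about z gives the same grasp; the last joint's range is limited). The gripper opens to 85 mm and grips with 20 to 120 N. Pads are 22 mm wide; open, the fingers measure 114 mm over their backs; the gripper's body (76 mm by 85 mm) begins 54 mm behind the grasp point. The pads swing forward as they close: fully open they stand 13 mm farther back than shut.
Start: joints at [1.168, 0.241, 0.005, 1.335, 0, 1.571], TCP at [0.196, 0.46, 0.248] pointing down, gripper open.
Joint ranges: [-2.72, 2.72], [-1.05, 1.87], [-1.09, 1.28], [-1.99, 2.15], [-1.42, 1.44], [-3.14, 3.14]. Speed limits (rad/s): [2.79, 2.79, 3.14, 3.14, 3.14, 3.14].

### API

Orientations are given as a unit quaternion [x, y, z, w].
In Python, from workcell import bot gives the robot as it stands.
- The arm moves only by the tool jog_arm, never from a script. Its arguments are lists of equal length, an entry for each row: "jaw": the closure, from 0 (fully open) to 1 (shut); "linear": the shift along the tool's x, y, z in m, a list of three; "delta_rot": the turn, a rotation vector about the tool's x, y, z in degrees, a list of three. A call has exactly 8 rows; each row is the pose to reach, as a shift and turn from the pose commanded when the call began, along the tool's axes at that moment; what a row does not reach only later rows make up. A row lasts 1/12 s, in which the tool goes at most 41.7 mm and 7.16 degrees, less where a joint would pass 70% of its speed; a pose out of reach is approached as far as the arm can. A call with a gripper value outside its range is refused whole. The fingers move at their own pace and stop on an object; the grip force is fixed at half the most. Time passes only in rows, so rows that repeat a pose let the fingers close, or fill a call up. It gives the time, the measured TCP pose, the force and the opening at its end, in the units of the state.
- bot.get_obs(): the state, without advancing time (a new reading comes with each control period).
- bot.camera(name): name is "scene" or "top" or "wrist"; returns (picture, depth): 400x640x3 uint8, red, green, blue; 400x640 float32, m along the optical axis (not along the pixel's ray), 0 where there is no reading.
- bot.calibration(name): a dict with "fovy" (degrees; the focal length in pixels is half the picture's height over the tangent of half this angle, whatever the lens; pixels are square), "cx", "cy" (the principal point, pixels), "origin" and "orientation" of the camera in the world. Camera axes: x right, y down, z forward; pixel columns grow to the right and rows downward; lengths in m; the calibration is good to about 2 mm. A picture is of the moment at which its call begins: read the wrist's pose just before it. calibration takes no time and is no camera call; for the wrist camera it gives the pose at the moment of the call.
- bot.job_done(): hands the job in, once; it reports no verdict.
The state is a dict: "clock": time; "joint_pos": joint angles; "joint_vel": joint speeds; "tau": joint torques, N m; "eef_pos": TCP position; "tool_rot": TCP orientation; "ft_force": force on the tool from outside, world axes, zero at the start; "ft_torque": the same for the moment, N m; "grip_width": finger opening in m.
Only numpy, scipy, OpenCV 4.12 (cv2) and the standard library are available. Lean on these libraries where they do the work, as an engineer would, in place of code of your own. Each camera call takes 0.05 s, during which the arm holds its last target.

## Working session

There is one attempt and no reset: what is moved stays moved. The work goes in short steps, Python scripts to look and compute and a tool call to move; the robot and the scene stay as the last step left them, time stands still between calls to the robot, and variables do not carry over. Pictures are saved under pics/ and viewed, and the job is handed in when it is done.

Besides the shell and the picture viewer there is one more tool, called after "Emit:" as a command line: name --argument value ..., lists and objects as JSON in quotes. jog_arm: Moves the arm, as the interface text tells. Its arguments: {"type":"object","properties":{"jaw":{"type":"array","items":{"type":"number"}},"linear":{"type":"array","items":{"type":"array","items":{"type":"number"}}},"delta_rot":{"type":"array","items":{"type":"array","items":{"type":"number"}}}},"required":["jaw","linear","delta_rot"]}

```bash
ls; mkdir -p pics; cat > h.py <<'E'
import numpy as np,cv2
from workcell import bot
from scipy.spatial.transform import Rotation as R
def K(c):
    f=200/np.tan(np.radians(c['fovy'])/2); return f
def rays(c,uv):
    f=K(c); uv=np.atleast_2d(uv).astype(float)
    d=np.c_[(uv[:,0]-c['cx'])/f,(uv[:,1]-c['cy'])/f,np.ones(len(uv))]
    return R.from_quat(c['orientation']).apply(d)
def plane(c,uv,z):
    d=rays(c,uv); o=np.array(c['origin']); return o+d*((z-o[2])/d[:,2])[:,None]
def pts(c,uv,dep): return np.array(c['origin'])+rays(c,uv)*np.asarray(dep)[:,None]
def save(n,im): cv2.imwrite('pics/'+n+'.png',cv2.cvtColor(im,cv2.COLOR_RGB2BGR))
E
python3 - <<'E'
from h import *
import pickle
o=bot.get_obs(); print(o)
for n in ['scene','top','wrist']:
    c=bot.calibration(n); im,d=bot.camera(n); save(n+'0',im); print(n,c)
    pickle.dump((c,im,d),open(n+'0.pkl','wb'))
E
```

```text
pics
{'clock': 0.0, 'joint_pos': array([1.16797535e+00, 2.41420947e-01, 3.71738394e-03, 1.33521323e+00,
       5.24957559e-06, 1.57081157e+00]), 'joint_vel': array([ 0.00110201, -0.00055545,  0.00155844,  0.00017812,  0.00096268,
       -0.00089726]), 'tau': array([ 6.54185783e-05, -3.72319794e+01,  2.52406329e+01,  1.70620222e-02,
        3.57975102e-05, -1.25172555e-06]), 'eef_pos': array([0.19576891, 0.45942324, 0.24740634]), 'tool_rot': array([ 8.34274398e-01,  5.51348443e-01, -8.85965496e-04,  5.82382816e-04]), 'ft_force': array([-0.16769493, -0.31146316, -0.29924241]), 'ft_torque': array([ 0.06158368, -0.04695279, -0.04116731]), 'grip_width': 0.08518303612298272}
scene {'fovy': 56.42470949127682, 'cx': 317.16608860029953, 'cy': 201.50450219846564, 'origin': array([ 1.14494221, -0.34350791,  0.58010922]), 'orientation': array([ 0.78400553,  0.42429615, -0.20712598, -0.40299743])}
top {'fovy': 46.31253849695488, 'cx': 322.02504274915873, 'cy': 206.01065384315584, 'origin': array([0.46619989, 0.02741545, 1.13105266]), 'orientation': array([-0.69598052,  0.71344616, -0.05557934,  0.05930122])}
wrist {'fovy': 58.9867338676581, 'cx': 314.4140136137279, 'cy': 201.57914518547693, 'origin': array([0.12302376, 0.49053564, 0.37195828]), 'orientation': array([0.82397132, 0.54498054, 0.08449733, 0.13010641])}
```

View pics/scene0.png

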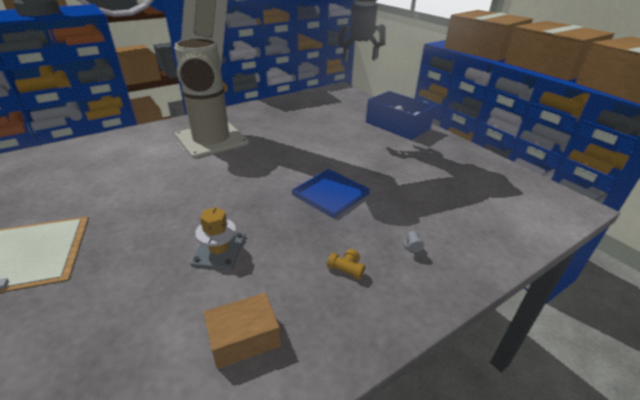

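View pics/top0.png

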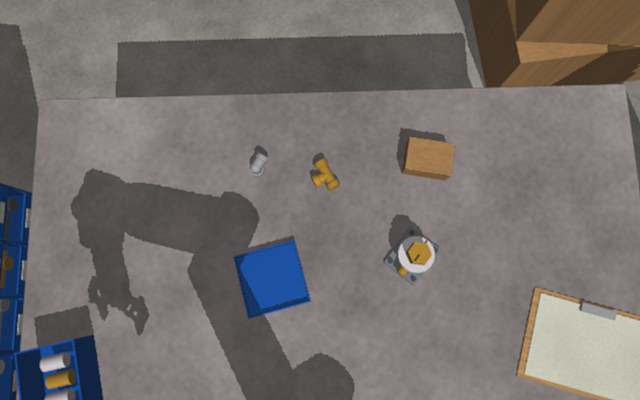

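View pics/wrist0.png

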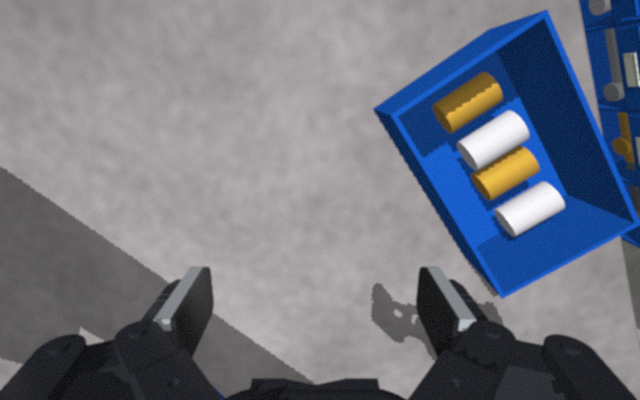

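The scene view shows the valve at about (215,235), tray at (330,192), tee at (347,263), elbow at (414,242) and carton at (242,328). In the top view the cap is at (420,254) and the tray at (272,277). I'll zoom in and measure.

```bash
python3 - <<'E'
from h import *
import pickle
c,im,d=pickle.load(open('top0.pkl','rb'))
cr=im[220:295,375:450]; save('topcrop0',cv2.resize(cr,(600,600),interpolation=cv2.INTER_CUBIC))
hsv=cv2.cvtColor(im,cv2.COLOR_RGB2HSV)
def blob(m,lo):
    n,l,s,ce=cv2.connectedComponentsWithStats(m.astype(np.uint8)); return [(ce[i],s[i],l==i) for i in range(1,n) if s[i,4]>lo]
vv,uu=np.mgrid[:400,:640]
P=pts(c,np.c_[uu.ravel(),vv.ravel()],d.ravel()).reshape(400,640,3)
reg=(uu>375)&(uu<450)&(vv>220)&(vv<295)
br=(hsv[...,0]>10)&(hsv[...,0]<30)&(hsv[...,1]>130)&reg
for ce,s,m in blob(br,15): print('brass',ce,s,np.median(P[m],0),plane(c,ce,.102))
fl=(hsv[...,1]<40)&(hsv[...,2]>170)&reg
for ce,s,m in blob(fl|br,60):
    cn=max(cv2.findContours(m.astype(np.uint8),0,1)[0],key=cv2.contourArea); e=cv2.fitEllipse(cn); print('flange',ce,s,e,plane(c,e[0],.06))
for zl,zh in [(.055,.07),(.095,.11)]:
    m=(P[...,2]>zl)&(P[...,2]<zh)&reg; print(zl,m.sum(),np.median(P[m],0) if m.any() else 0, [(P[m].min(0)+P[m].max(0))/2])
bl=(hsv[...,0]>100)&(hsv[...,0]<130)&(hsv[...,1]>130)&(uu>220)&(uu<320)&(vv>225)&(vv<330)
for ce,s,m in blob(bl,500):
    cn=max(cv2.findContours(m.astype(np.uint8),0,1)[0],key=cv2.contourArea); r=cv2.minAreaRect(cn); print('tray',ce,s,r,plane(c,r[0],.018),plane(c,cv2.boxPoints(r),.018))
E
```

```text
brass [418.60206718 252.87338501] [407 243  24  21 387] [ 0.52562149 -0.17818838  0.10211163] [[ 0.52574304 -0.17820303  0.102     ]]
brass [401.76271186 270.69491525] [398 265  10  11  59] [ 0.48864872 -0.14910884  0.04080053] [[ 0.48799201 -0.13936552  0.102     ]]
flange [415.99646643 257.88339223] [398 241  37  35 849] ((416.17742919921875, 257.3156433105469), (30.0805606842041, 38.49541473388672), 61.606449127197266) [[ 0.518237   -0.18050426  0.06      ]]
0.055 615 [ 0.52005536 -0.17207631  0.05981609] [array([ 0.52506911, -0.18100187,  0.06235754])]
0.095 393 [ 0.52500463 -0.18127675  0.10231197] [array([ 0.52460889, -0.18247907,  0.10171523])]
tray [271.38425353 278.77692498] [ 234  240   76   78 4039] ((271.0207214355469, 278.67877197265625), (64.2341079711914, 64.030517578125), 75.25643920898438) [[0.47865803 0.15529128 0.018     ]] [[0.53467095 0.24789593 0.018     ]
 [0.56976197 0.10030774 0.018     ]
 [0.42358298 0.06423722 0.018     ]
 [0.38990498 0.20885598 0.018     ]]
```

View pics/topcrop0.png

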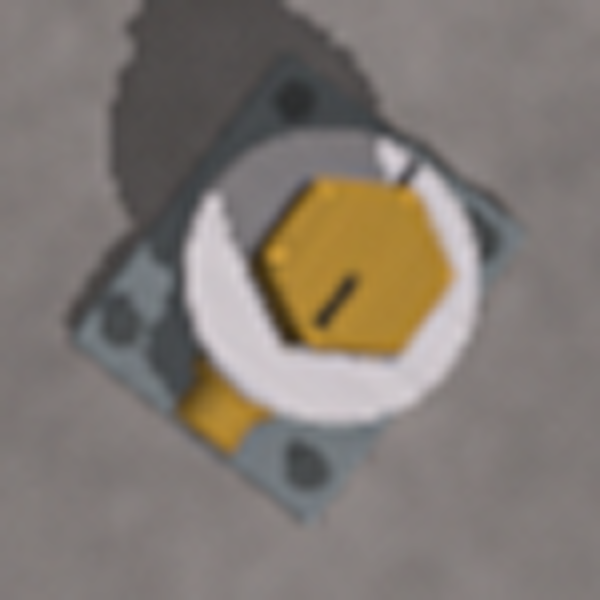

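The top view shows the cap's line pointing opposite the flange line, at about crop (322,325) and (415,165). The cap axis is near (0.525,-0.181) with its top at 0.102, and the tray centre is near (0.479,0.155). Both match the given heights and sizes. Moving towards the valve now, with a small turn to find the sign of joint 6.

Emit:
jog_arm --jaw '[0,0,0,0,0,0,0,0]' --linear '[[-0.013,0.015,0],[-0.038,0.046,0],[-0.064,0.077,0],[-0.089,0.108,0],[-0.115,0.138,0],[-0.14,0.169,0],[-0.166,0.2,0],[-0.19,0.23,0]]' --delta_rot '[[0,0,-3],[0,0,-8],[0,0,-14],[0,0,-20],[0,0,-26],[0,0,-32],[0,0,-38],[0,0,-44]]'

```text
clock: 0.82
eef_pos: [0.3256, 0.2086, 0.2482]
tool_rot: [0.576, 0.818, -0.0, 0.0]
ft_force: [1.3, 0.6, -0.1]
grip_width: 0.0855
```

```bash
cat >> h.py <<'E'
def st():
    o=bot.get_obs(); r=R.from_quat(o['tool_rot']); x=r.apply([1,0,0]); z=r.apply([0,0,1])
    print('t',round(o['clock'],2),'pos',o['eef_pos'].round(4),'yaw',round(np.degrees(np.arctan2(x[1],x[0])),2),'z',z.round(4),'j',o['joint_pos'].round(3),'F',o['ft_force'].round(2),'T',o['ft_torque'].round(2),'w',round(o['grip_width'],4)); return o,r
def todelta(dw):
    o,r=st(); print('tool delta',r.inv().apply(dw).round(4))
E
python3 -c "
from h import *
o,r=st(); print(r.inv().apply(np.array([.525,-.181,.247])-o['eef_pos']))"
```

```text
t 0.82 pos [0.3256 0.2086 0.2482] yaw 109.68 z [-2.e-04 -2.e-04 -1.e+00] j [ 0.57   0.016 -0.257  1.298 -0.     0.226] F [ 1.28  0.57 -0.09] T [ 0.   -0.07  0.  ] w 0.0855
[-0.43397705  0.05649915  0.00126607]
```

Emit:
jog_arm --jaw '[0,0,0,0,0,0,0,0]' --linear '[[-0.04,0.004,0],[-0.08,0.008,0],[-0.12,0.013,0],[-0.16,0.017,0],[-0.2,0.021,0],[-0.24,0.025,0],[-0.28,0.03,0],[-0.32,0.034,0]]' --delta_rot '[[0,0,-6],[0,0,-12],[0,0,-18],[0,0,-24],[0,0,-30],[0,0,-36],[0,0,-42],[0,0,-48]]'

```text
clock: 1.48
eef_pos: [0.4446, -0.0395, 0.2483]
tool_rot: [0.208, 0.978, 0.0, -0.0]
ft_force: [1.3, -0.0, -0.3]
grip_width: 0.0853
```

```bash
python3 -c "
from h import *
o,r=st(); print(r.inv().apply(np.array([.525,-.181,.22])-o['eef_pos']))"
```

```text
t 1.48 pos [ 0.4446 -0.0395  0.2483] yaw 155.96 z [-2.e-04  2.e-04 -1.e+00] j [-0.089  0.135 -0.127  1.31   0.    -1.24 ] F [ 1.34 -0.01 -0.32] T [ 0.03 -0.02  0.01] w 0.0853
[-0.13112856 -0.09649246  0.02821327]
```

Emit:
jog_arm --jaw '[0,0,0,0,0,0,0,0]' --linear '[[-0.025,-0.02,0],[-0.05,-0.04,0.01],[-0.075,-0.06,0.015],[-0.095,-0.077,0.02],[-0.107,-0.086,0.025],[-0.112,-0.09,0.028],[-0.112,-0.09,0.028],[-0.112,-0.09,0.028]]' --delta_rot '[[0,0,-5],[0,0,-10],[0,0,-14],[0,0,-17],[0,0,-18],[0,0,-18],[0,0,-18],[0,0,-18]]'

```text
clock: 2.15
eef_pos: [0.5087, -0.1655, 0.2199]
tool_rot: [0.056, 0.998, 0.0, -0.001]
ft_force: [-0.2, 0.4, 0.5]
grip_width: 0.0856
```

```bash
python3 - <<'E'
from h import *
import pickle
o,r=st()
c=bot.calibration('wrist'); im,d=bot.camera('wrist'); save('wrist1',im); pickle.dump((c,im,d,o),open('wrist1.pkl','wb'))
E
```

```text
t 2.15 pos [ 0.5087 -0.1655  0.2199] yaw 173.62 z [-0.0016  0.001  -1.    ] j [-0.315  0.324  0.045  1.293  0.    -1.774] F [-0.23  0.36  0.5 ] T [ 0.01 -0.01  0.01] w 0.0856
```

View pics/wrist1.png

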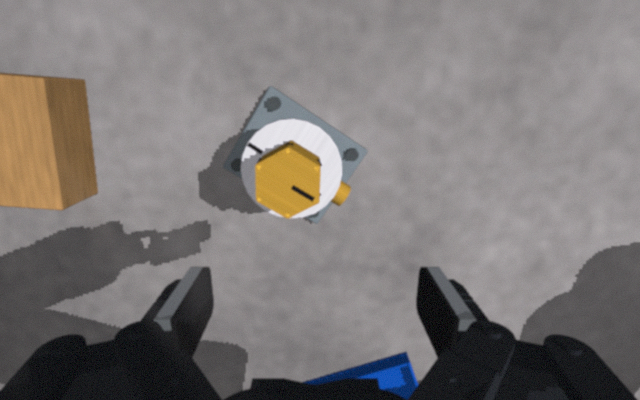

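The wrist view shows the cap's top at (288,180), its line at about (303,192) and the flange line at about (255,149). The hexagon and both lines are clear, so I'll measure them.

```bash
cat > meas.py <<'E'
from h import *
import pickle,sys
def blobs(m,lo):
    n,l,s,ce=cv2.connectedComponentsWithStats(m.astype(np.uint8)); return [(ce[i],s[i],l==i) for i in range(1,n) if s[i,4]>lo]
def meas(name,ztop,u0,v0,rad,tag,flz=.06):
    c,im,d,o=pickle.load(open(name,'rb'))
    vv,uu=np.mgrid[:400,:640]
    P=pts(c,np.c_[uu.ravel(),vv.ravel()],d.ravel()).reshape(400,640,3)
    reg=(uu-u0)**2+(vv-v0)**2<rad**2
    top=reg&(np.abs(P[...,2]-ztop)<.008)&(d>0)
    ce,s,m=max(blobs(top,50),key=lambda b:b[1][4])
    print('top n',s[4],'medz',np.median(P[m][:,2]).round(4))
    cn=max(cv2.findContours(m.astype(np.uint8),0,1)[0],key=cv2.contourArea)
    hull=cv2.convexHull(cn); 
    w=plane(c,hull.reshape(-1,2),ztop)
    (cc,rr)=cv2.minEnclosingCircle((w[:,:2]*1000).astype(np.float32)); print('encl circle',np.array(cc)/1000,rr)
    mu=cv2.moments(hull); ctr=plane(c,[mu['m10']/mu['m00'],mu['m01']/mu['m00']],ztop)[0]; print('hull centroid',ctr.round(4))
    V=im.max(2).astype(int)
    dark=m&(V<90)
    for ce,s,k in blobs(dark,8):
        q=plane(c,np.argwhere(k)[:,::-1],ztop)[:,:2]; mn=q.mean(0); u,sv,vt=np.linalg.svd(q-mn)
        dr=mn-ctr[:2]; print('capline n',s[4],mn.round(4),'r',np.linalg.norm(dr).round(4),'az',np.degrees(np.arctan2(dr[1],dr[0])).round(1),'axis',np.degrees(np.arctan2(vt[0][1],vt[0][0])).round(1),'len',np.ptp((q-mn)@vt[0]).round(4))
    fl=reg&(np.abs(P[...,2]-flz)<.008)
    ce,s,mf=max(blobs(fl,50),key=lambda b:b[1][4]); mf=cv2.morphologyEx(mf.astype(np.uint8),cv2.MORPH_CLOSE,np.ones((3,3)))
    cn=max(cv2.findContours(mf,0,1)[0],key=cv2.contourArea); w=plane(c,cv2.convexHull(cn).reshape(-1,2),flz)
    (cc,rr)=cv2.minEnclosingCircle((w[:,:2]*1000).astype(np.float32)); print('flange circle',np.array(cc)/1000,rr)
    S=300/rad; x0,y0=int(u0-rad),int(v0-rad)
    cr=im[max(y0,0):y0+2*rad,max(x0,0):x0+2*rad]; save(tag,cv2.resize(cr,(600,int(600*cr.shape[0]/cr.shape[1])),interpolation=cv2.INTER_CUBIC))
    print('crop origin',max(x0,0),max(y0,0),'scale',600/cr.shape[1]); return c,im,d,P
if __name__=='__main__':
    meas('wrist1.pkl',.102,290,170,60,'w1crop')
E
python3 meas.py
```

```text
top n 3584 medz 0.1013
encl circle [ 0.52466919 -0.18168774] 26.3262939453125
hull centroid [ 0.525  -0.1826  0.102 ]
capline n 76 [ 0.5157 -0.1735] r 0.013 az 135.4 axis 141.8 len 0.0165
flange circle [ 0.52493658 -0.18174773] 41.77054214477539
crop origin 230 110 scale 5.0
```

View pics/w1crop.png

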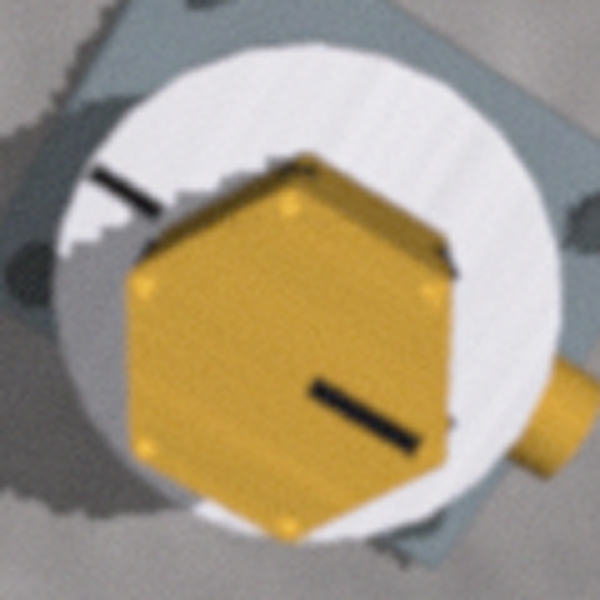

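```bash
python3 - <<'E'
from h import *
import pickle
c,im,d,o=pickle.load(open('wrist1.pkl','rb'))
px=lambda a:np.array([230,110])+(np.array(a,float)+.5)/5-.5
dots=plane(c,px([(290,205),(145,288),(432,290),(147,447),(290,527)]),.102)[:,:2]
C=(dots[0]+dots[4])/2; C2=(dots[2]+dots[3])/2; print('centre from dots',C,C2)
C=(C+C2)/2
e=dots-C; az=np.degrees(np.arctan2(e[:,1],e[:,0])); print(np.hypot(*e.T),az, (az%60))
i=plane(c,px([(95,172),(158,212)]),.06)[:,:2]; f=i[0]-i[1]; C=np.array([.5248,-.1818])
print('idx',np.degrees(np.arctan2(f[1],f[0])),[np.degrees(np.arctan2(*(p-C)[::-1])) for p in i],np.linalg.norm(i-C,axis=1))
l=plane(c,px([(318,388),(412,445)]),.102)[:,:2]; f=l[1]-l[0];print('cap',np.degrees(np.arctan2(f[1],f[0])),[np.degrees(np.arctan2(*(p-C)[::-1])) for p in l],np.linalg.norm(l-C,axis=1))
E
```

```text
centre from dots [ 0.52514631 -0.18129485] [ 0.52547599 -0.1814827 ]
[0.02347891 0.02305913 0.02333045 0.02356079 0.02362096] [ -98.11835833  -37.26965751 -156.6807717    22.58233071   82.73768235] [21.88164167 22.73034249 23.3192283  22.58233071 22.73768235]
idx -39.68915229819344 [np.float64(-38.305086120162166), np.float64(-37.733169513869285)] [0.0401564  0.02841769]
cap 141.17530084491463 [np.float64(133.20851984424044), np.float64(139.33112783025996)] [0.00476918 0.02053998]
```

Emit:
jog_arm --jaw '[0,0,0,0,0,0,0,0]' --linear '[[-0.005,-0.004,0.01],[-0.01,-0.008,0.025],[-0.015,-0.012,0.04],[-0.018,-0.0142,0.05],[-0.0181,-0.0142,0.06],[-0.0181,-0.0142,0.06],[-0.0181,-0.0142,0.06],[-0.0181,-0.0142,0.06]]' --delta_rot '[[0,0,1],[0,0,1],[0,0,1],[0,0,1],[0,0,1],[0,0,1],[0,0,1],[0,0,1]]'

```text
clock: 2.87
eef_pos: [0.526, -0.1819, 0.161]
tool_rot: [0.064, 0.998, -0.0, 0.0]
ft_force: [1.2, 0.2, -0.3]
grip_width: 0.0853
```

```bash
python3 - <<'E'
from h import *
import pickle
o,r=st()
c=bot.calibration('wrist'); im,d=bot.camera('wrist'); save('wrist2',im); pickle.dump((c,im,d,o),open('wrist2.pkl','wb'))
from meas import *
print(c['origin'], r.inv().apply(c['origin']-o['eef_pos']))
meas('wrist2.pkl',.102,315,220,100,'w2crop')
E
```

```text
t 2.87 pos [ 0.526  -0.1819  0.161 ] yaw 172.66 z [ 8.e-04 -2.e-04 -1.e+00] j [-0.333  0.402 -0.     1.168  0.    -1.776] F [ 1.18  0.21 -0.27] T [-0.   -0.    0.03] w 0.0853
[ 0.51496408 -0.25930016  0.28546591] [ 0.000918   -0.07817182 -0.12447178]
top n 5524 medz 0.1012
encl circle [ 0.52488269 -0.18234047] 26.671384811401367
hull centroid [ 0.5249 -0.1835  0.102 ]
capline n 17 [ 0.5322 -0.2048] r 0.0225 az -71.2 axis 23.1 len 0.0077
capline n 133 [ 0.5158 -0.1735] r 0.0135 az 132.8 axis 142.8 len 0.0169
flange circle [ 0.52514429 -0.18232072] 41.790748596191406
crop origin 215 120 scale 3.0
```

View pics/wrist2.png

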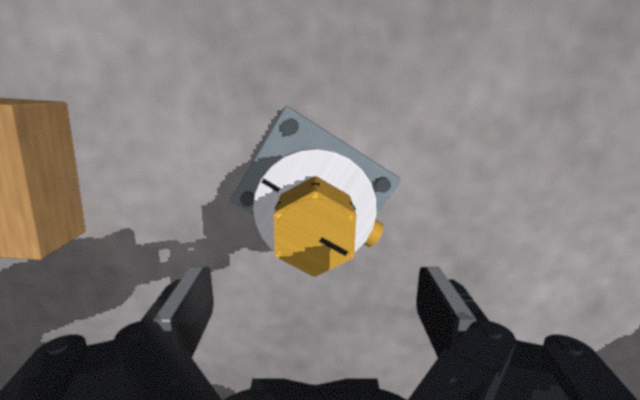

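View pics/w2crop.png

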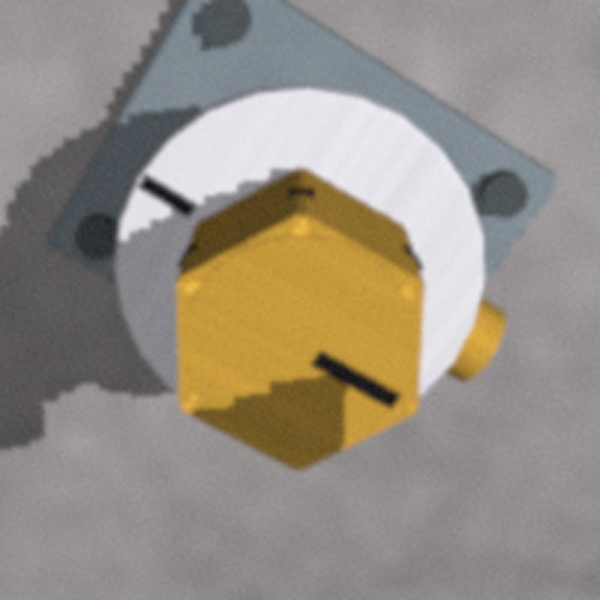

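The wrist view shows the cap's flats at u≈275 and 356, between the pads at u≈211 and 419. I'll check the pad midline against the calibrated TCP.

```bash
python3 - <<'E'
from h import *
import pickle
c,im,d,o=pickle.load(open('wrist2.pkl','rb'))
g=im.mean(2)
Rc=R.from_quat(c['orientation']); r=R.from_quat(o['tool_rot'])
print('cam axes in tool',(r.inv()*Rc).as_matrix().round(4))
vv,uu=np.mgrid[:400,:640]
P=pts(c,np.c_[uu.ravel(),vv.ravel()],d.ravel()).reshape(400,640,3)
T=r.inv().apply((P-o['eef_pos']).reshape(-1,3)).reshape(P.shape)
for v in [272,285,300,310]:
    rowL=np.where((d[v]>0)&(d[v]<.16)&(np.arange(640)<315))[0]; rowR=np.where((d[v]>0)&(d[v]<.16)&(np.arange(640)>315))[0]
    print(v,rowL.max(),rowR.min(),T[v,rowL.max()].round(4),T[v,rowR.min()].round(4))
for v in [225,235,245]:
    m=np.where(np.abs(P[v,:,2]-.102)<.006)[0]; print(v,m.min(),m.max(),T[v,m.min()].round(4),T[v,m.max()].round(4))
E
```

```text
cam axes in tool [[ 1.000e+00  6.000e-04 -8.000e-04]
 [-3.000e-04  9.525e-01  3.045e-01]
 [ 9.000e-04 -3.045e-01  9.525e-01]]
272 210 419 [-0.0421 -0.0064  0.0051] [ 0.0434 -0.0071  0.0039]
285 211 418 [-0.0421 -0.0005  0.0047] [ 0.0437 -0.0007  0.0046]
300 213 416 [-0.0417  0.0062  0.004 ] [0.0436 0.0067 0.0048]
310 212 417 [-0.0417  0.0094  0.0016] [0.0436 0.0097 0.0022]
225 274 355 [-0.0219 -0.0051  0.0608] [ 0.0235 -0.0053  0.0605]
235 274 355 [-0.0221  0.0008  0.0604] [0.0236 0.0004 0.0595]
245 275 354 [-0.0218  0.0071  0.0606] [0.0234 0.0069 0.0603]
```

Emit:
jog_arm --jaw '[0,0,0,0,0,0,0,0]' --linear '[[0,0,0],[0,0,0],[0,0,0],[0,0,0],[0,0,0],[0,0,0],[0,0,0],[0,0,0]]' --delta_rot '[[0,0,6],[0,0,13],[0,0,20],[0,0,27],[0,0,34],[0,0,41],[0,0,48],[0,0,55]]'

```text
clock: 3.58
eef_pos: [0.5262, -0.1822, 0.1615]
tool_rot: [0.52, 0.854, 0.0, 0.001]
ft_force: [0.4, -0.1, -0.1]
grip_width: 0.0852
```

Emit:
jog_arm --jaw '[0,0,0,0,0,0,0,0]' --linear '[[0,0,0],[0,0,0],[0,0,0],[0,0,0],[0,0,0],[0,0,0],[0,0,0],[0,0,0]]' --delta_rot '[[0,0,7],[0,0,14],[0,0,21],[0,0,28],[0,0,33],[0,0,35],[0,0,35],[0,0,35]]'

```text
clock: 4.25
eef_pos: [0.5261, -0.1822, 0.1612]
tool_rot: [0.751, 0.661, 0.0, 0.001]
ft_force: [-0.2, -0.4, 1.2]
grip_width: 0.0855
```

```bash
python3 - <<'E'
from h import *
import pickle
o,r=st()
c=bot.calibration('wrist'); im,d=bot.camera('wrist'); save('wrist3',im); pickle.dump((c,im,d,o),open('wrist3.pkl','wb'))
from meas import *
meas('wrist3.pkl',.102,315,220,100,'w3crop')
E
```

```text
t 4.25 pos [ 0.5261 -0.1822  0.1612] yaw 82.71 z [ 1.5e-03 -5.0e-04 -1.0e+00] j [-0.333  0.401 -0.     1.168  0.    -0.206] F [-0.22 -0.43  1.2 ] T [ 0.03  0.02 -0.04] w 0.0855
top n 5548 medz 0.1014
encl circle [ 0.52384088 -0.18082899] 26.77474594116211
hull centroid [ 0.523  -0.1806  0.102 ]
capline n 142 [ 0.5153 -0.1731] r 0.0107 az 135.8 axis -38.6 len 0.0172
flange circle [ 0.52421338 -0.18083421] 41.96828079223633
crop origin 215 120 scale 3.0
```

View pics/w3crop.png

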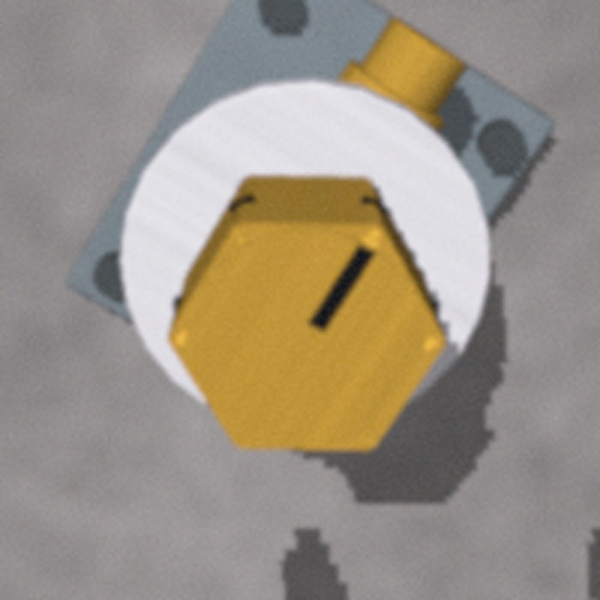

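```bash
python3 - <<'E'
from h import *
import pickle
C=[]
for n in ['wrist1','wrist2','wrist3']:
    c,im,d,o=pickle.load(open(n+'.pkl','rb')); r=R.from_quat(o['tool_rot'])
    vv,uu=np.mgrid[:400,:640]
    P=pts(c,np.c_[uu.ravel(),vv.ravel()],d.ravel()).reshape(400,640,3)
    hsv=cv2.cvtColor(im,cv2.COLOR_RGB2HSV)
    br=(hsv[...,0]>10)&(hsv[...,0]<30)&(hsv[...,1]>120)&(P[...,2]>.06)&(P[...,2]<.12)
    nn,l,s,ce=cv2.connectedComponentsWithStats(br.astype(np.uint8)); m=l==1+np.argmax(s[1:,4])
    print(n,s[1+np.argmax(s[1:,4])])
    w=[]
    for v in range(400):
        x=np.where(m[v])[0]
        if len(x): w.append((v,x.min(),x.max(),(x.min()+x.max())/2))
    for q in w[::6]: print(q)
    mx=max(w,key=lambda q:q[2]-q[1]); print('widest',mx, r.inv().apply(plane(c,[[mx[1]-.5,mx[0]],[mx[2]+.5,mx[0]]],.102)-o['eef_pos']).round(4))
    # flange ellipse left/right extremes
    fl=(np.abs(P[...,2]-.06)<.006)&(np.hypot(P[...,0]-.525,P[...,1]+.181)<.05)
    fl=fl|m
    ww=[(v,np.where(fl[v])[0].min(),np.where(fl[v])[0].max()) for v in range(400) if fl[v].any()]
    mx=max(ww,key=lambda q:q[2]-q[1]); print('flange',mx,r.inv().apply(plane(c,[[mx[1]-.5,mx[0]],[mx[2]+.5,mx[0]]],.06)-o['eef_pos']).round(4))
    for u in [200,205,209,421,425,430]:
        k=np.where((d[:,u]>0)&(d[:,u]<.16))[0]; print('finger',u,k.min(),r.inv().apply(P[k.min()+1,u]-o['eef_pos']).round(4)) if n=='wrist2' else 0
E
```

```text
wrist1 [ 256  142   64   76 3653]
(142, np.int64(289), np.int64(292), np.float64(290.5))
(148, np.int64(278), np.int64(302), np.float64(290.0))
(154, np.int64(267), np.int64(312), np.float64(289.5))
(160, np.int64(260), np.int64(317), np.float64(288.5))
(166, np.int64(256), np.int64(319), np.float64(287.5))
(172, np.int64(256), np.int64(319), np.float64(287.5))
(178, np.int64(256), np.int64(318), np.float64(287.0))
(184, np.int64(256), np.int64(318), np.float64(287.0))
(190, np.int64(256), np.int64(318), np.float64(287.0))
(196, np.int64(256), np.int64(318), np.float64(287.0))
(202, np.int64(259), np.int64(317), np.float64(288.0))
(208, np.int64(270), np.int64(305), np.float64(287.5))
(214, np.int64(281), np.int64(293), np.float64(287.0))
widest (164, np.int64(256), np.int64(319), np.float64(287.5)) [[-0.0403 -0.0281  0.1178]
 [ 0.0042 -0.0281  0.1179]]
flange (162, np.int64(241), np.int64(341)) [[-0.0596 -0.0211  0.1598]
 [ 0.0227 -0.0211  0.1599]]
wrist2 [ 274  178   82   98 6064]
(178, np.int64(313), np.int64(318), np.float64(315.5))
(184, np.int64(301), np.int64(328), np.float64(
[... 1667 characters left out ...]
int64(277), np.int64(355), np.float64(316.0))
(222, np.int64(274), np.int64(359), np.float64(316.5))
(228, np.int64(273), np.int64(360), np.float64(316.5))
(234, np.int64(272), np.int64(362), np.float64(317.0))
(240, np.int64(276), np.int64(358), np.float64(317.0))
(246, np.int64(280), np.int64(354), np.float64(317.0))
(252, np.int64(284), np.int64(350), np.float64(317.0))
(258, np.int64(287), np.int64(346), np.float64(316.5))
(264, np.int64(291), np.int64(342), np.float64(316.5))
widest (231, np.int64(272), np.int64(362), np.float64(317.0)) [[-0.0241 -0.0027  0.0592]
 [ 0.0269 -0.0027  0.0592]]
flange (204, np.int64(255), np.int64(377)) [[-0.0404 -0.0048  0.1012]
 [ 0.0423 -0.0048  0.1012]]
```

Emit:
jog_arm --jaw '[0,0,0,0,0,0,0,0]' --linear '[[0.0011,-0.0003,0],[0.0011,-0.0003,0],[0.0011,-0.0003,0],[0.0011,-0.0003,0.005],[0.0011,-0.0003,0.01],[0.0011,-0.0003,0.015],[0.0011,-0.0003,0.02],[0.0011,-0.0003,0.025]]' --delta_rot '[[0,0,-6],[0,0,-13],[0,0,-20],[0,0,-27],[0,0,-34],[0,0,-41],[0,0,-48],[0,0,-55]]'

```text
clock: 4.97
eef_pos: [0.5257, -0.181, 0.1355]
tool_rot: [0.358, 0.934, 0.0, 0.0]
ft_force: [-0.6, -0.1, -0.1]
grip_width: 0.0857
```

Emit:
jog_arm --jaw '[0,0,0,0,0.1,0.2,0.25,0.3]' --linear '[[0,0,0],[0,0,0.01],[0,0,0.02],[0,0,0.03],[0,0,0.04],[0,0,0.047],[0,0,0.053],[0,0,0.054]]' --delta_rot '[[0,0,-7],[0,0,-14],[0,0,-21],[0,0,-28],[0,0,-33],[0,0,-35],[0,0,-35],[0,0,-35]]'

```text
clock: 5.63
eef_pos: [0.525, -0.1808, 0.0804]
tool_rot: [0.064, 0.998, 0.0, -0.001]
ft_force: [1.4, 0.6, 0.2]
grip_width: 0.0595
```

```bash
python3 - <<'E'
from h import *
import pickle
o,r=st()
c=bot.calibration('wrist'); im,d=bot.camera('wrist'); save('wrist4',im); pickle.dump((c,im,d,o),open('wrist4.pkl','wb')); st()
E
```

```text
t 5.63 pos [ 0.525  -0.1808  0.0804] yaw 172.61 z [-1.6e-03  5.0e-04 -1.0e+00] j [-0.332  0.476 -0.113  0.983 -0.    -1.774] F [1.44 0.59 0.19] T [ 0.    0.01 -0.01] w 0.0595
t 5.68 pos [ 0.5252 -0.1808  0.0808] yaw 172.61 z [-1.1e-03  4.0e-04 -1.0e+00] j [-0.332  0.476 -0.113  0.984  0.    -1.773] F [ 0.36 -0.28 -0.49] T [0.03 0.05 0.03] w 0.0596
```

View pics/wrist4.png

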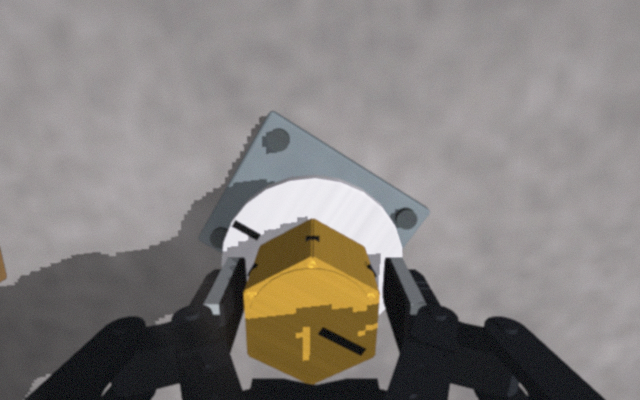

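```bash
python3 - <<'E'
from h import *
import pickle
c,im,d,o=pickle.load(open('wrist4.pkl','rb')); r=R.from_quat(o['tool_rot'])
save('w4crop',cv2.resize(im[230:390,210:410],(800,640),interpolation=cv2.INTER_CUBIC)[:600])
hsv=cv2.cvtColor(im,cv2.COLOR_RGB2HSV)
for v in range(262,345,8):
    b=np.where((hsv[v,:,0]>10)&(hsv[v,:,0]<30)&(hsv[v,:,1]>100)&(np.arange(640)>230)&(np.arange(640)<400))[0]
    dk=np.where((im[v].max(1)<45))[0]; 
    L=dk[dk<b.min()]; Rr=dk[dk>b.max()]
    print(v,'cap',b.min(),b.max(),(b.min()+b.max())/2,'pads',L.max() if len(L) else 0,Rr.min() if len(Rr) else 0,'depth',d[v,b.min()+2],d[v,b.max()-2], d[v,L.max()-1] if len(L) else 0,d[v,Rr.min()+1] if len(Rr) else 0)
E
```

```text
262 cap 255 369 312.0 pads 243 386 depth 0.13535377 0.13595633 0.14591451 0.14575268
270 cap 251 371 311.0 pads 244 385 depth 0.13037835 0.13167463 0.14857034 0.14733489
278 cap 249 374 311.5 pads 244 385 depth 0.12590986 0.1257266 0.14882995 0.14816843
286 cap 245 376 310.5 pads 244 384 depth 0.120044634 0.12170553 0.1479398 0.14989999
294 cap 242 378 310.0 pads 241 384 depth 0.11869971 0.11896986 0.14151281 0.14896886
302 cap 242 378 310.0 pads 241 385 depth 0.120811485 0.1192897 0.14157686 0.14848718
310 cap 244 377 310.5 pads 242 387 depth 0.12040018 0.1206556 0.14353344 0.1440244
318 cap 245 376 310.5 pads 239 390 depth 0.12253409 0.120738655 0.1389285 0.13829981
326 cap 246 377 311.5 pads 237 392 depth 0.12352344 0.12264046 0.1346146 0.13410902
334 cap 247 375 311.0 pads 234 395 depth 0.12506838 0.12274808 0.12990718 0.12960461
342 cap 231 375 303.0 pads 230 397 depth 0.1293096 0.124892145 0.12447453 0.12699041
```

View pics/w4crop.png

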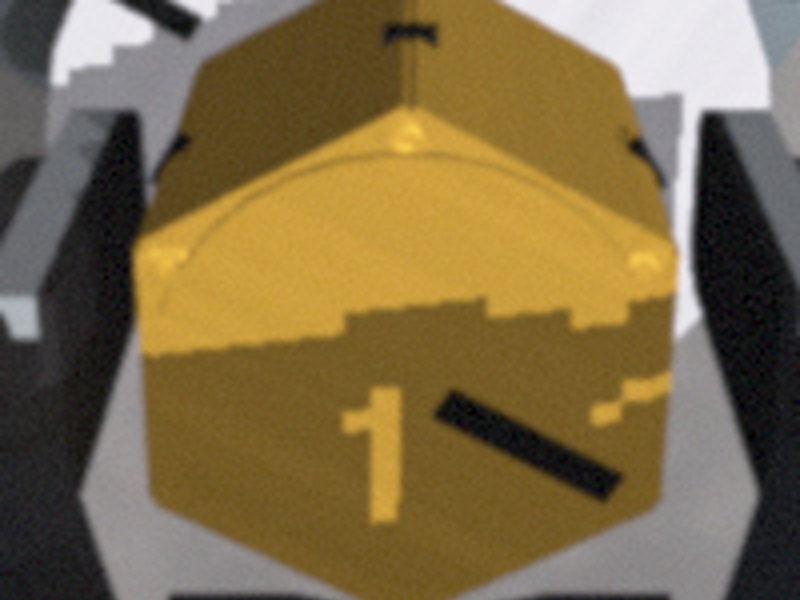

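Pads' mid is at u≈314.7 and the cap's mid at u≈310.7, at about 0.34 mm/px, so the cap sits about 1.2 mm towards tool −x. I'll shift and narrow the jaws slowly.

Emit:
jog_arm --jaw '[0.32,0.34,0.36,0.38,0.39,0.4,0.41,0.42]' --linear '[[-0.0004,0,0],[-0.0008,0,0],[-0.0012,0,0],[-0.0012,0,0],[-0.0012,0,0],[-0.0012,0,0],[-0.0012,0,0],[-0.0012,0,0]]' --delta_rot '[[0,0,0],[0,0,0],[0,0,0],[0,0,0],[0,0,0],[0,0,0],[0,0,0],[0,0,0]]'

```text
clock: 6.35
eef_pos: [0.5267, -0.1811, 0.0814]
tool_rot: [0.064, 0.998, 0.0, -0.0]
ft_force: [-0.2, 0.5, 0.9]
grip_width: 0.0498
```

```bash
python3 - <<'E'
from h import *
import pickle
o,r=st()
c=bot.calibration('wrist'); im,d=bot.camera('wrist'); save('wrist5',im); pickle.dump((c,im,d,o),open('wrist5.pkl','wb')); st()
hsv=cv2.cvtColor(im,cv2.COLOR_RGB2HSV)
for v in range(262,345,6):
    b=np.where((hsv[v,:,0]>10)&(hsv[v,:,0]<30)&(hsv[v,:,1]>100)&(np.arange(640)>230)&(np.arange(640)<400))[0]
    dk=np.where((im[v].max(1)<45))[0]; 
    L=dk[dk<b.min()]; Rr=dk[dk>b.max()]
    print(v,'cap',b.min(),b.max(),(b.min()+b.max())/2,'pads',L.max() if len(L) else 0,Rr.min() if len(Rr) else 0)
save('w5crop',cv2.resize(im[230:390,210:410],(800,640),interpolation=cv2.INTER_CUBIC)[:600])
E
```

```text
t 6.35 pos [ 0.5267 -0.1811  0.0814] yaw 172.65 z [-0.  0. -1.] j [-0.331  0.477 -0.109  0.985  0.    -1.774] F [-0.24  0.52  0.94] T [ 0.01 -0.01 -0.05] w 0.0498
t 6.4 pos [ 0.5268 -0.1811  0.0814] yaw 172.65 z [ 1.e-04 -0.e+00 -1.e+00] j [-0.331  0.477 -0.109  0.985 -0.    -1.774] F [ 0.4  -0.11  0.11] T [ 0.01 -0.01 -0.  ] w 0.0495
262 cap 260 375 317.5 pads 257 376
268 cap 257 375 316.0 pads 256 377
274 cap 254 379 316.5 pads 253 380
280 cap 252 381 316.5 pads 251 382
286 cap 250 383 316.5 pads 249 384
292 cap 248 385 316.5 pads 247 386
298 cap 248 385 316.5 pads 247 386
304 cap 248 384 316.0 pads 247 385
310 cap 249 384 316.5 pads 248 385
316 cap 249 383 316.0 pads 248 384
322 cap 250 383 316.5 pads 249 384
328 cap 250 382 316.0 pads 249 383
334 cap 252 381 316.5 pads 248 382
340 cap 253 380 316.5 pads 246 383
```

View pics/w5crop.png

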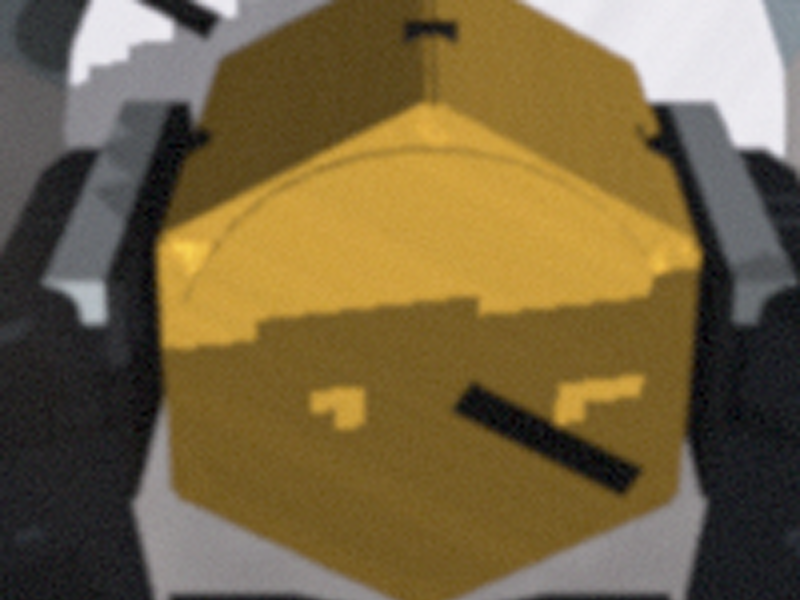

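Emit:
jog_arm --jaw '[0.423,0.426,0.43,0.434,0.438,0.442,0.446,0.45]' --linear '[[0.0003,0,0],[0.0004,0,0],[0.0004,0,0],[0.0004,0,0],[0.0004,0,0],[0.0004,0,0],[0.0004,0,0],[0.0004,0,0]]' --delta_rot '[[0,0,0],[0,0,0],[0,0,0],[0,0,0],[0,0,0],[0,0,0],[0,0,0],[0,0,0]]'

```text
clock: 7.07
eef_pos: [0.5264, -0.1811, 0.0814]
tool_rot: [0.064, 0.998, 0.0, 0.0]
ft_force: [0.3, 0.5, 0.1]
grip_width: 0.0472
```

```bash
python3 -c "
from h import *
st()"
```

```text
t 7.07 pos [ 0.5264 -0.1811  0.0814] yaw 172.65 z [ 1.e-04  0.e+00 -1.e+00] j [-0.331  0.476 -0.11   0.985  0.    -1.774] F [0.27 0.54 0.09] T [-0.    0.03 -0.04] w 0.0472
```

Emit:
jog_arm --jaw '[0.452,0.454,0.456,0.458,0.46,0.463,0.466,0.47]' --linear '[[0,0,0],[0,0,0],[0,0,0],[0,0,0],[0,0,0],[0,0,0],[0,0,0],[0,0,0]]' --delta_rot '[[0,0,0],[0,0,0],[0,0,0],[0,0,0],[0,0,0],[0,0,0],[0,0,0],[0,0,0]]'

```text
clock: 7.73
eef_pos: [0.5262, -0.1811, 0.0815]
tool_rot: [0.064, 0.998, 0.0, -0.0]
ft_force: [-1.6, 0.1, 1.9]
grip_width: 0.0459
```

```bash
python3 -c "
from h import *
st()"
```

```text
t 7.73 pos [ 0.5262 -0.1811  0.0815] yaw 172.65 z [-3.e-04  0.e+00 -1.e+00] j [-0.331  0.476 -0.11   0.985 -0.    -1.774] F [-1.6   0.09  1.95] T [0.07 0.35 0.04] w 0.0459
```

Emit:
jog_arm --jaw '[0.475,0.48,0.485,0.49,0.5,0.51,0.52,0.53]' --linear '[[0,0,0],[0,0,0],[0,0,0],[0,0,0],[0,0,0],[0,0,0],[0,0,0],[0,0,0]]' --delta_rot '[[0,0,0],[0,0,0],[0,0,0],[0,0,0],[0,0,0.5],[0,0,1],[0,0,1.5],[0,0,2]]'

```text
clock: 8.4
eef_pos: [0.5266, -0.1812, 0.0816]
tool_rot: [0.082, 0.997, -0.0, 0.0]
ft_force: [-2.9, 0.2, 4.0]
grip_width: 0.0458
```

```bash
python3 -c "
from h import *
st()"
```

```text
t 8.4 pos [ 0.5266 -0.1812  0.0816] yaw 170.6 z [ 5.e-04 -2.e-04 -1.e+00] j [-0.331  0.476 -0.11   0.985 -0.    -1.738] F [-2.86  0.15  4.04] T [0.01 0.53 0.08] w 0.0458
```

Emit:
jog_arm --jaw '[0.53,0.53,0.53,0.53,0.53,0.53,0.53,0.53]' --linear '[[0,0,0],[0,0,0],[0,0,0],[0,0,0],[0,0,0],[0,0,0],[0,0,0],[0,0,0]]' --delta_rot '[[0,0,1],[0,0,2],[0,0,3],[0,0,4],[0,0,5],[0,0,6],[0,0,7],[0,0,8]]'

```text
clock: 9.07
eef_pos: [0.5268, -0.1814, 0.0816]
tool_rot: [0.152, 0.988, -0.0, 0.0]
ft_force: [-0.6, -1.6, 3.9]
grip_width: 0.0451
```

```bash
python3 -c "
from h import *
st()"
```

```text
t 9.07 pos [ 0.5268 -0.1814  0.0816] yaw 162.54 z [ 9.e-04 -6.e-04 -1.e+00] j [-0.331  0.476 -0.109  0.984 -0.    -1.598] F [-0.61 -1.64  3.87] T [-0.3   0.08 -0.01] w 0.0451
```

Emit:
jog_arm --jaw '[0.53,0.53,0.53,0.53,0.53,0.53,0.53,0.53]' --linear '[[0,0,0],[0,0,0],[0,0,0],[0,0,0],[0,0,0],[0,0,0],[0,0,0],[0,0,0]]' --delta_rot '[[0,0,1],[0,0,2],[0,0,3],[0,0,4],[0,0,5],[0,0,6],[0,0,7],[0,0,8]]'

```text
clock: 9.73
eef_pos: [0.5265, -0.1814, 0.0817]
tool_rot: [0.22, 0.975, -0.0, 0.0]
ft_force: [-1.5, -2.3, 6.6]
grip_width: 0.0452
```

```bash
python3 -c "
from h import *
st()"
```

```text
t 9.73 pos [ 0.5265 -0.1814  0.0817] yaw 154.57 z [ 3.e-04 -7.e-04 -1.e+00] j [-3.310e-01  4.760e-01 -1.100e-01  9.850e-01 -1.000e-03 -1.458e+00] F [-1.51 -2.33  6.58] T [-0.45  0.15  0.25] w 0.0452
```

Emit:
jog_arm --jaw '[0.53,0.53,0.53,0.53,0.53,0.53,0.53,0.53]' --linear '[[0,0,0],[0,0,0],[0,0,0],[0,0,0],[0,0,0],[0,0,0],[0,0,0],[0,0,0]]' --delta_rot '[[0,0,0.5],[0,0,1],[0,0,1.5],[0,0,2],[0,0,2.5],[0,0,3],[0,0,3.5],[0,0,4]]'

```text
clock: 10.4
eef_pos: [0.5265, -0.1814, 0.082]
tool_rot: [0.254, 0.967, -0.0, 0.0]
ft_force: [-1.3, -1.0, 8.4]
grip_width: 0.0453
```

```bash
python3 -c "
from h import *
st()"
```

```text
t 10.4 pos [ 0.5265 -0.1814  0.082 ] yaw 150.6 z [ 4.e-04 -9.e-04 -1.e+00] j [-3.310e-01  4.750e-01 -1.090e-01  9.850e-01 -1.000e-03 -1.389e+00] F [-1.27 -1.02  8.43] T [-0.37  0.35  0.28] w 0.0453
```

Emit:
jog_arm --jaw '[0.53,0.53,0.53,0.53,0.53,0.53,0.53,0.53]' --linear '[[0,0,-0.0001],[0,0,-0.0002],[0,0,-0.0003],[0,0,-0.0004],[0,0,-0.0005],[0,0,-0.0006],[0,0,-0.0007],[0,0,-0.0007]]' --delta_rot '[[0,0,0.5],[0,0,1],[0,0,1.5],[0,0,2],[0,0,2.5],[0,0,3],[0,0,3.5],[0,0,4]]'

```text
clock: 11.07
eef_pos: [0.5264, -0.1813, 0.0826]
tool_rot: [0.287, 0.958, -0.0, 0.0]
ft_force: [-1.9, -1.7, 7.7]
grip_width: 0.0452
```

```bash
python3 -c "
from h import *
st()"
```

```text
t 11.07 pos [ 0.5264 -0.1813  0.0826] yaw 146.6 z [ 3.e-04 -8.e-04 -1.e+00] j [-3.310e-01  4.750e-01 -1.090e-01  9.870e-01 -1.000e-03 -1.319e+00] F [-1.94 -1.66  7.66] T [-0.42  0.3   0.25] w 0.0452
```

Emit:
jog_arm --jaw '[0.53,0.53,0.53,0.53,0.53,0.53,0.53,0.53]' --linear '[[0,0,-0.0001],[0,0,-0.0002],[0,0,-0.0003],[0,0,-0.0004],[0,0,-0.0005],[0,0,-0.0006],[0,0,-0.0007],[0,0,-0.0008]]' --delta_rot '[[0,0,0.7],[0,0,1.4],[0,0,2.1],[0,0,2.8],[0,0,3.6],[0,0,4.4],[0,0,5.2],[0,0,6]]'

```text
clock: 11.73
eef_pos: [0.5264, -0.1813, 0.0834]
tool_rot: [0.337, 0.941, -0.0, 0.0]
ft_force: [-2.0, -1.7, 8.0]
grip_width: 0.0455
```

```bash
python3 -c "
from h import *
st()"
```

```text
t 11.73 pos [ 0.5264 -0.1813  0.0834] yaw 140.58 z [ 2.e-04 -7.e-04 -1.e+00] j [-3.310e-01  4.740e-01 -1.080e-01  9.890e-01 -1.000e-03 -1.214e+00] F [-1.98 -1.72  7.98] T [-0.36  0.32  0.25] w 0.0455
```

Emit:
jog_arm --jaw '[0.53,0.53,0.53,0.53,0.53,0.53,0.53,0.53]' --linear '[[0,0,-0.0002],[0,0,-0.0003],[0,0,-0.0005],[0,0,-0.0006],[0,0,-0.0007],[0,0,-0.0009],[0,0,-0.001],[0,0,-0.0011]]' --delta_rot '[[0,0,1],[0,0,2],[0,0,3],[0,0,4],[0,0,5],[0,0,6],[0,0,7],[0,0,8]]'

```text
clock: 12.4
eef_pos: [0.5262, -0.1812, 0.0844]
tool_rot: [0.402, 0.916, -0.0, 0.0]
ft_force: [-1.1, -2.1, 5.9]
grip_width: 0.0462
```

Emit:
jog_arm --jaw '[0.53,0.53,0.53,0.53,0.53,0.53,0.53,0.53]' --linear '[[0,0,-0.0002],[0,0,-0.0003],[0,0,-0.0005],[0,0,-0.0006],[0,0,-0.0007],[0,0,-0.0009],[0,0,-0.001],[0,0,-0.0011]]' --delta_rot '[[0,0,1],[0,0,2],[0,0,3],[0,0,4],[0,0,5],[0,0,6],[0,0,7],[0,0,8]]'

```text
clock: 13.07
eef_pos: [0.5261, -0.1811, 0.0854]
tool_rot: [0.465, 0.885, -0.0, -0.0]
ft_force: [-1.0, -0.6, 6.2]
grip_width: 0.0457
```

```bash
python3 -c "
from h import *
st()"
```

```text
t 13.07 pos [ 0.5261 -0.1811  0.0854] yaw 124.58 z [-3.e-04 -1.e-04 -1.e+00] j [-0.331  0.472 -0.105  0.994 -0.    -0.935] F [-1.01 -0.57  6.16] T [-0.3   0.38  0.23] w 0.0457
```

Emit:
jog_arm --jaw '[0.53,0.53,0.53,0.53,0.53,0.53,0.53,0.53]' --linear '[[0,0,-0.0002],[0,0,-0.0003],[0,0,-0.0005],[0,0,-0.0006],[0,0,-0.0007],[0,0,-0.0009],[0,0,-0.001],[0,0,-0.0011]]' --delta_rot '[[0,0,1],[0,0,2],[0,0,3],[0,0,4],[0,0,5],[0,0,6],[0,0,7],[0,0,8]]'

```text
clock: 13.73
eef_pos: [0.5261, -0.1809, 0.0865]
tool_rot: [0.526, 0.851, 0.0, -0.0]
ft_force: [-1.7, -0.9, 6.3]
grip_width: 0.0452
```

Emit:
jog_arm --jaw '[0.53,0.53,0.53,0.53,0.53,0.53,0.53,0.53]' --linear '[[0,0,-0.0002],[0,0,-0.0003],[0,0,-0.0005],[0,0,-0.0006],[0,0,-0.0007],[0,0,-0.0009],[0,0,-0.001],[0,0,-0.0011]]' --delta_rot '[[0,0,1],[0,0,2],[0,0,3],[0,0,4],[0,0,5],[0,0,6],[0,0,7],[0,0,8]]'

```text
clock: 14.4
eef_pos: [0.5261, -0.1808, 0.0874]
tool_rot: [0.584, 0.812, 0.0, -0.0]
ft_force: [-0.7, -0.8, 6.0]
grip_width: 0.0452
```

```bash
cat > look.py <<'E'
from h import *
import pickle,sys
n=sys.argv[1]; o,r=st()
c=bot.calibration('wrist'); im,d=bot.camera('wrist'); save('w'+n,im); pickle.dump((c,im,d,o),open('w'+n+'.pkl','wb'))
E
python3 look.py 6
```

```text
t 14.4 pos [ 0.5261 -0.1808  0.0874] yaw 108.59 z [-5.e-04  5.e-04 -1.e+00] j [-0.331  0.47  -0.103  0.999  0.    -0.656] F [-0.68 -0.8   6.02] T [-0.19  0.24  0.27] w 0.0452
```

View pics/w6.png

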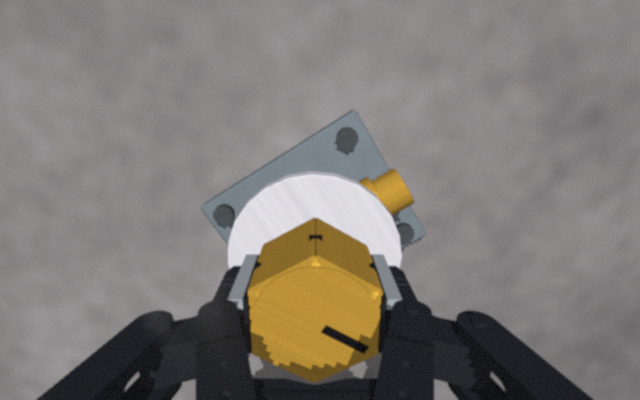

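The line is still at the right front of the cap, around (345,338), so the cap turns with the jaws and does not slip. Carrying on.

Emit:
jog_arm --jaw '[0.53,0.53,0.53,0.53,0.53,0.53,0.53,0.53]' --linear '[[0,0,-0.0002],[0,0,-0.0003],[0,0,-0.0005],[0,0,-0.0006],[0,0,-0.0007],[0,0,-0.0009],[0,0,-0.001],[0,0,-0.0011]]' --delta_rot '[[0,0,1],[0,0,2],[0,0,3],[0,0,4],[0,0,5],[0,0,6],[0,0,7],[0,0,8]]'

```text
clock: 15.12
eef_pos: [0.5261, -0.1806, 0.0884]
tool_rot: [0.639, 0.769, 0.0, -0.0]
ft_force: [-1.0, -0.4, 5.7]
grip_width: 0.0457
```

Emit:
jog_arm --jaw '[0.53,0.53,0.53,0.53,0.53,0.53,0.53,0.53]' --linear '[[0,0,-0.0002],[0,0,-0.0003],[0,0,-0.0005],[0,0,-0.0006],[0,0,-0.0007],[0,0,-0.0009],[0,0,-0.001],[0,0,-0.0011]]' --delta_rot '[[0,0,1],[0,0,2],[0,0,3],[0,0,4],[0,0,5],[0,0,6],[0,0,7],[0,0,8]]'

```text
clock: 15.78
eef_pos: [0.5263, -0.1805, 0.0895]
tool_rot: [0.691, 0.723, 0.0, -0.0]
ft_force: [-1.6, 0.7, 5.3]
grip_width: 0.0452
```

```bash
python3 -c "
from h import *
st()"
```

```text
t 15.78 pos [ 0.5263 -0.1805  0.0895] yaw 92.59 z [-2.e-04  1.e-03 -1.e+00] j [-3.310e-01  4.670e-01 -1.000e-01  1.004e+00  1.000e-03 -3.760e-01] F [-1.63  0.74  5.25] T [0.06 0.1  0.23] w 0.0452
```

Emit:
jog_arm --jaw '[0.53,0.53,0.53,0.53,0.53,0.53,0.53,0.53]' --linear '[[0,0,-0.0001],[0,0,-0.0003],[0,0,-0.0004],[0,0,-0.0005],[0,0,-0.0007],[0,0,-0.0008],[0,0,-0.0009],[0,0,-0.001]]' --delta_rot '[[0,0,1],[0,0,2],[0,0,3],[0,0,4],[0,0,5],[0,0,6],[0,0,7],[0,0,8]]'

```text
clock: 16.45
eef_pos: [0.5262, -0.1806, 0.0904]
tool_rot: [0.74, 0.673, 0.0, -0.0]
ft_force: [-1.2, 1.1, 5.1]
grip_width: 0.0456
```

Emit:
jog_arm --jaw '[0.53,0.53,0.53,0.53,0.53,0.53,0.53,0.53]' --linear '[[0,0,-0.0001],[0,0,-0.0003],[0,0,-0.0004],[0,0,-0.0005],[0,0,-0.0007],[0,0,-0.0008],[0,0,-0.0009],[0,0,-0.001]]' --delta_rot '[[0,0,1],[0,0,2],[0,0,3],[0,0,4],[0,0,5],[0,0,6],[0,0,7],[0,0,8]]'

```text
clock: 17.12
eef_pos: [0.5262, -0.1807, 0.0914]
tool_rot: [0.785, 0.62, 0.0, -0.0]
ft_force: [-0.6, 0.7, 5.7]
grip_width: 0.0452
```

```bash
python3 -c "
from h import *
st()"
```

```text
t 17.12 pos [ 0.5262 -0.1807  0.0914] yaw 76.57 z [-3.e-04  9.e-04 -1.e+00] j [-3.310e-01  4.650e-01 -9.800e-02  1.008e+00  1.000e-03 -9.700e-02] F [-0.58  0.67  5.67] T [0.14 0.15 0.21] w 0.0452
```

Emit:
jog_arm --jaw '[0.53,0.53,0.53,0.53,0.53,0.53,0.53,0.53]' --linear '[[0,0,-0.0001],[0,0,-0.0003],[0,0,-0.0004],[0,0,-0.0005],[0,0,-0.0007],[0,0,-0.0008],[0,0,-0.0009],[0,0,-0.001]]' --delta_rot '[[0,0,1],[0,0,2],[0,0,3],[0,0,4],[0,0,5],[0,0,6],[0,0,7],[0,0,8]]'

```text
clock: 17.78
eef_pos: [0.527, -0.1811, 0.0923]
tool_rot: [0.826, 0.563, 0.0, 0.0]
ft_force: [1.4, 0.1, -0.3]
grip_width: 0.0453
```

Emit:
jog_arm --jaw '[0.53,0.53,0.53,0.53,0.53,0.53,0.53,0.53]' --linear '[[0,0,-0.0001],[0,0,-0.0002],[0,0,-0.0003],[0,0,-0.0004],[0,0,-0.0005],[0,0,-0.0006],[0,0,-0.0006],[0,0,-0.0007]]' --delta_rot '[[0,0,0.7],[0,0,1.4],[0,0,2.1],[0,0,2.8],[0,0,3.6],[0,0,4.4],[0,0,5.2],[0,0,6]]'

```text
clock: 18.45
eef_pos: [0.5254, -0.1809, 0.0925]
tool_rot: [0.855, 0.519, -0.001, -0.001]
ft_force: [-0.2, 0.1, -0.7]
grip_width: 0.045
```

```bash
python3 -c "
from h import *
st()"
```

```text
t 18.45 pos [ 0.5254 -0.1809  0.0925] yaw 62.56 z [-2.2e-03  6.0e-04 -1.0e+00] j [-0.331  0.464 -0.097  1.012 -0.     0.147] F [-0.22  0.07 -0.75] T [0.01 0.02 0.01] w 0.045
```

```bash
python3 look.py 7
```

```text
t 18.45 pos [ 0.5254 -0.1809  0.0925] yaw 62.56 z [-2.2e-03  6.0e-04 -1.0e+00] j [-0.331  0.464 -0.097  1.012 -0.     0.147] F [-0.22  0.07 -0.75] T [0.01 0.02 0.01] w 0.045
```

View pics/w7.png

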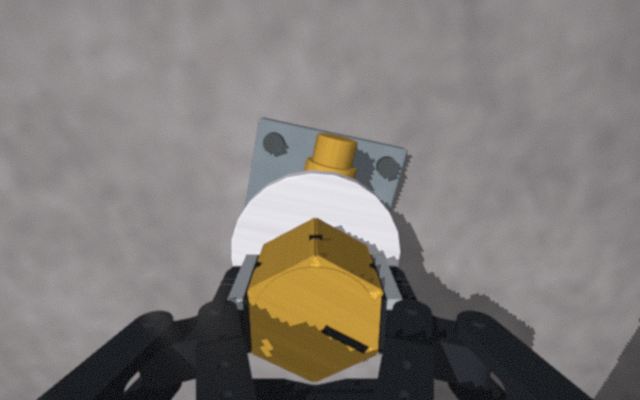

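The force fell to about zero at around 104–110° and the cap still sits unchanged in the jaws, so the thread appears to have let go. I'll keep turning at constant height and check for any rise in force.

Emit:
jog_arm --jaw '[0.53,0.53,0.53,0.53,0.53,0.53,0.53,0.53]' --linear '[[0,0,0],[0,0,0],[0,0,0],[0,0,0],[0,0,0],[0,0,0],[0,0,0],[0,0,0]]' --delta_rot '[[0,0,0.7],[0,0,1.4],[0,0,2.1],[0,0,2.8],[0,0,3.6],[0,0,4.4],[0,0,5.2],[0,0,6]]'

```text
clock: 19.17
eef_pos: [0.5263, -0.1811, 0.0932]
tool_rot: [0.881, 0.474, -0.0, 0.0]
ft_force: [-1.2, -0.5, -2.9]
grip_width: 0.0453
```

Emit:
jog_arm --jaw '[0.53,0.53,0.53,0.53,0.53,0.53,0.53,0.53]' --linear '[[0,0,0],[0,0,0],[0,0,0],[0,0,0],[0,0,0],[0,0,0],[0,0,0],[0,0,0]]' --delta_rot '[[0,0,1],[0,0,2],[0,0,3],[0,0,4],[0,0,5],[0,0,6],[0,0,7],[0,0,8]]'

```text
clock: 19.83
eef_pos: [0.5263, -0.1811, 0.0932]
tool_rot: [0.912, 0.411, -0.0, -0.0]
ft_force: [0.7, 0.7, -3.1]
grip_width: 0.0455
```

```bash
python3 -c "
from h import *
st()"
```

```text
t 19.83 pos [ 0.5263 -0.1811  0.0932] yaw 48.55 z [-1.e-04  0.e+00 -1.e+00] j [-0.331  0.464 -0.095  1.012 -0.     0.392] F [ 0.65  0.66 -3.09] T [ 0.01  0.01 -0.01] w 0.0455
```

Emit:
jog_arm --jaw '[0.53,0.53,0.53,0.53,0.53,0.53,0.53,0.53]' --linear '[[0,0,0],[0,0,0],[0,0,0],[0,0,0],[0,0,0],[0,0,0],[0,0,0],[0,0,0]]' --delta_rot '[[0,0,1],[0,0,2.5],[0,0,4],[0,0,5.5],[0,0,7],[0,0,8.5],[0,0,10],[0,0,11.5]]'

```text
clock: 20.5
eef_pos: [0.5263, -0.1811, 0.0932]
tool_rot: [0.948, 0.317, -0.0, -0.0]
ft_force: [1.1, -0.3, -3.0]
grip_width: 0.0452
```

Emit:
jog_arm --jaw '[0.53,0.53,0.53,0.53,0.53,0.53,0.53,0.53]' --linear '[[0,0,0],[0,0,0],[0,0,0],[0,0,0],[0,0,0],[0,0,0],[0,0,0],[0,0,0]]' --delta_rot '[[0,0,1.5],[0,0,3],[0,0,4.5],[0,0,6],[0,0,7.5],[0,0,9],[0,0,10.5],[0,0,12]]'

```text
clock: 21.17
eef_pos: [0.5264, -0.1811, 0.0932]
tool_rot: [0.976, 0.217, -0.0, 0.0]
ft_force: [-0.4, -0.5, -1.9]
grip_width: 0.0453
```

Emit:
jog_arm --jaw '[0.53,0.53,0.53,0.53,0.53,0.53,0.53,0.53]' --linear '[[0,0,0],[0,0,0],[0,0,0],[0,0,0],[0,0,0],[0,0,0],[0,0,0],[0,0,0]]' --delta_rot '[[0,0,1.5],[0,0,3],[0,0,4.5],[0,0,6],[0,0,7.5],[0,0,9],[0,0,10.5],[0,0,12]]'

```text
clock: 21.83
eef_pos: [0.5264, -0.1811, 0.0932]
tool_rot: [0.994, 0.113, 0.0, 0.0]
ft_force: [-0.4, -0.4, -2.8]
grip_width: 0.0453
```

```bash
python3 -c "
from h import *
st()"
```

```text
t 21.83 pos [ 0.5264 -0.1811  0.0932] yaw 13.02 z [ 1.e-04 -0.e+00 -1.e+00] j [-0.331  0.464 -0.095  1.012  0.     1.012] F [-0.41 -0.37 -2.79] T [-0.02  0.02  0.02] w 0.0453
```

21° more to go.

Emit:
jog_arm --jaw '[0.53,0.53,0.53,0.53,0.53,0.53,0.53,0.53]' --linear '[[0,0,0],[0,0,0],[0,0,0],[0,0,0],[0,0,0],[0,0,0],[0,0,0],[0,0,0]]' --delta_rot '[[0,0,1.5],[0,0,3],[0,0,4.5],[0,0,6],[0,0,7.5],[0,0,9],[0,0,10.5],[0,0,12]]'

```text
clock: 22.5
eef_pos: [0.5264, -0.1811, 0.0932]
tool_rot: [1.0, 0.009, -0.0, -0.0]
ft_force: [0.1, 0.1, -2.5]
grip_width: 0.0454
```

Emit:
jog_arm --jaw '[0.53,0.53,0.53,0.53,0.53,0.53,0.53,0.53]' --linear '[[0,0,0],[0,0,0],[0,0,0],[0,0,0],[0,0,0],[0,0,0],[0,0,0],[0,0,0]]' --delta_rot '[[0,0,1.5],[0,0,3],[0,0,4.5],[0,0,6],[0,0,7.5],[0,0,8.5],[0,0,9],[0,0,9]]'

```text
clock: 23.17
eef_pos: [0.5264, -0.1811, 0.0932]
tool_rot: [0.998, -0.069, -0.0, -0.0]
ft_force: [-0.2, 0.0, -2.0]
grip_width: 0.0454
```

```bash
python3 look.py 8; python3 - <<'E'
from h import *
import pickle
c=bot.calibration('top');im,d=bot.camera('top'); save('top8',cv2.resize(im[215:300,370:455],(600,600),interpolation=cv2.INTER_CUBIC))
c=bot.calibration('scene');im,d=bot.camera('scene'); pickle.dump((c,im,d),open('scene8.pkl','wb'));save('scene8',cv2.resize(im[170:290,150:290],(700,600),interpolation=cv2.INTER_CUBIC))
E
```

```text
t 23.17 pos [ 0.5264 -0.1811  0.0932] yaw -7.87 z [-0.  0. -1.] j [-0.331  0.464 -0.095  1.012 -0.     1.377] F [-0.2   0.01 -2.02] T [-0.01 -0.06 -0.02] w 0.0454
```

View pics/w8.png

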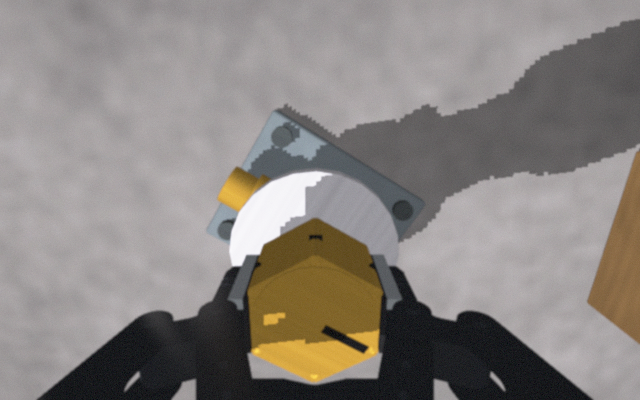

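View pics/scene8.png

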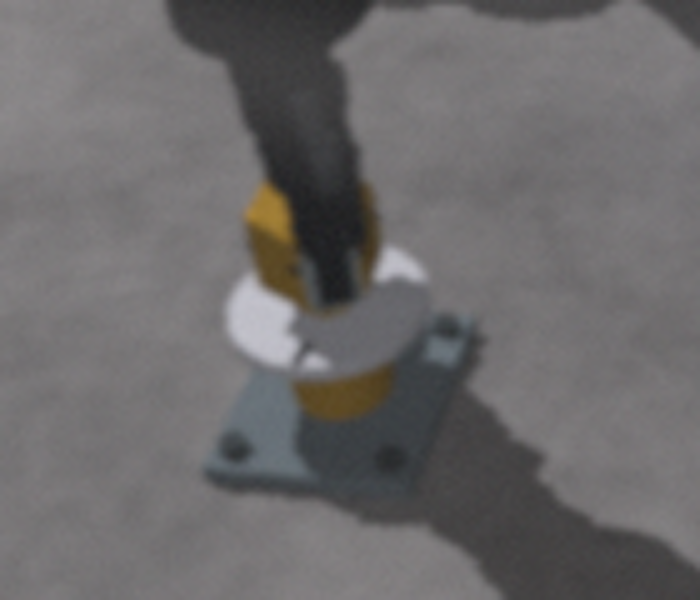

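View pics/top8.png

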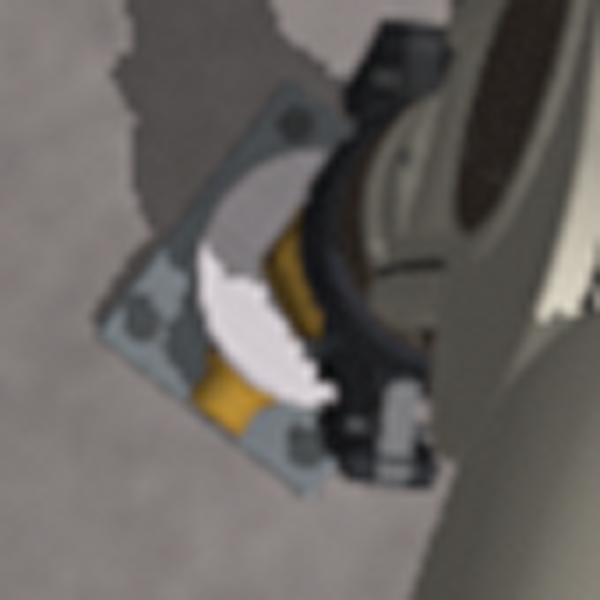

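The wrist view shows the cap's line from about (324,329) to (366,351), pointing away from the pipe end at (240,188). I'll compare its azimuth with the valve's axis, taken from the plate's edge and the earlier index line.

```bash
python3 - <<'E'
from h import *
import pickle
def az(p): f=p[1]-p[0]; return np.degrees(np.arctan2(f[1],f[0]))
for n,pl,q in [('w8',[(280,111),(424,203)],1),('wrist1',[(362,149),(273,88)],0),('wrist2',[(289,108),(398,181)],0)]:
    c,im,d,o=pickle.load(open(n+'.pkl','rb')); p=plane(c,pl,.010); print(n,'plate long edge',az(p),np.linalg.norm(p[0]-p[1]))
    if q:
        vv,uu=np.mgrid[:400,:640]; V=im.max(2)
        P=pts(c,np.c_[uu.ravel(),vv.ravel()],d.ravel()).reshape(400,640,3)
        reg=(uu>318)&(uu<372)&(vv>320)&(vv<356)&(V<45)
        _,l,s,_=cv2.connectedComponentsWithStats(reg.astype(np.uint8)); m=l==1+np.argmax(s[1:,4])
        z=np.median(P[(uu>280)&(uu<350)&(vv>300)&(vv<340)][:,2]); print('topz',z)
        x=plane(c,np.argwhere(m)[:,::-1],z)[:,:2]; mn=x.mean(0); vt=np.linalg.svd(x-mn)[2][0]; print(m.sum(),'line az',np.degrees(np.arctan2(vt[1],vt[0])),mn, 'from axis',np.degrees(np.arctan2(*(mn-[.5264,-.1811])[::-1])))
E
```

```text
w8 plate long edge -40.13904300818971 0.10329360049573312
topz 0.11310607931911845
280 line az -38.7014160499664 [ 0.53478093 -0.18861226] from axis -41.87150814421
wrist1 plate long edge -40.113998613602476 0.09907586938368675
wrist2 plate long edge 139.3604886966795 0.1032202503502876
```

Emit:
jog_arm --jaw '[0.53,0.53,0.53,0.53,0.53,0.53,0.53,0.53]' --linear '[[0,0,0],[0,0,0],[0,0,-0.0005],[0,0,-0.001],[0,0,-0.002],[0,0,-0.003],[0,0,-0.0035],[0,0,-0.004]]' --delta_rot '[[0,0,0.5],[0,0,1],[0,0,1],[0,0,1],[0,0,1],[0,0,1],[0,0,1],[0,0,1]]'

```text
clock: 23.98
eef_pos: [0.5265, -0.1811, 0.0974]
tool_rot: [0.997, -0.077, 0.0, 0.0]
ft_force: [0.0, 0.3, -2.6]
grip_width: 0.0454
```

```bash
python3 -c "
from h import *
st()"
```

```text
t 23.98 pos [ 0.5265 -0.1811  0.0974] yaw -8.85 z [ 2.e-04 -1.e-04 -1.e+00] j [-0.331  0.459 -0.09   1.021  0.     1.394] F [ 0.02  0.26 -2.55] T [-0.01  0.01 -0.  ] w 0.0454
```

Free: only the cap's weight shows. Lifting straight up.

Emit:
jog_arm --jaw '[0.53,0.53,0.53,0.53,0.53,0.53,0.53,0.53]' --linear '[[0,0,-0.001],[0,0,-0.003],[0,0,-0.006],[0,0,-0.009],[0,0,-0.012],[0,0,-0.015],[0,0,-0.018],[0,0,-0.02]]' --delta_rot '[[0,0,0],[0,0,0],[0,0,0],[0,0,0],[0,0,0],[0,0,0],[0,0,0],[0,0,0]]'

```text
clock: 24.65
eef_pos: [0.5266, -0.1812, 0.1178]
tool_rot: [0.997, -0.077, 0.0, 0.0]
ft_force: [0.7, 0.4, -3.0]
grip_width: 0.0456
```

Emit:
jog_arm --jaw '[0.53,0.53,0.53,0.53,0.53,0.53,0.53,0.53]' --linear '[[0,0,-0.004],[0,0,-0.01],[0,0,-0.016],[0,0,-0.022],[0,0,-0.028],[0,0,-0.034],[0,0,-0.038],[0,0,-0.04]]' --delta_rot '[[0,0,0],[0,0,0],[0,0,0],[0,0,0],[0,0,0],[0,0,0],[0,0,0],[0,0,0]]'

```text
clock: 25.32
eef_pos: [0.5268, -0.1812, 0.1582]
tool_rot: [0.997, -0.077, 0.001, 0.0]
ft_force: [0.6, 0.4, -2.3]
grip_width: 0.0453
```

```bash
python3 - <<'E'
from h import *
import pickle
o,r=st()
T=np.array([.4787,.1553,o['eef_pos'][2]])
print('to tray',r.inv().apply(T-o['eef_pos']).round(4))
# tray: from scene camera too, and the raw depth of top image floor
c,im,d=pickle.load(open('scene0.pkl','rb')); hsv=cv2.cvtColor(im,cv2.COLOR_RGB2HSV); vv,uu=np.mgrid[:400,:640]
m=(hsv[...,0]>100)&(hsv[...,0]<130)&(hsv[...,1]>120)&(uu>285)&(uu<375)&(vv>165)&(vv<220)
P=pts(c,np.c_[uu.ravel(),vv.ravel()],d.ravel()).reshape(400,640,3); q=P[m]; q=q[q[:,2]<.03]; print(len(q),(q.min(0)+q.max(0))/2,q.min(0),q.max(0))
E
```

```text
t 25.32 pos [ 0.5268 -0.1812  0.1582] yaw -8.85 z [ 1.4e-03 -5.0e-04 -1.0e+00] j [-0.331  0.405 -0.004  1.161 -0.     1.394] F [ 0.64  0.36 -2.33] T [-0.02 -0.01  0.01] w 0.0453
to tray [-9.930e-02 -3.251e-01 -2.000e-04]
1822 [0.47268899 0.15431542 0.00997849] [ 3.75643216e-01  6.59273776e-02 -2.00111714e-04] [0.56973476 0.24270346 0.02015708]
```

Emit:
jog_arm --jaw '[0.53,0.53,0.53,0.53,0.53,0.53,0.53,0.53]' --linear '[[-0.002,-0.008,0],[-0.007,-0.024,0],[-0.013,-0.044,0],[-0.02,-0.066,0],[-0.028,-0.09,0],[-0.035,-0.115,0],[-0.043,-0.14,0],[-0.05,-0.165,0]]' --delta_rot '[[0,0,0],[0,0,0],[0,0,0],[0,0,0],[0,0,0],[0,0,0],[0,0,0],[0,0,0]]'

```text
clock: 25.98
eef_pos: [0.5013, -0.0087, 0.1568]
tool_rot: [0.997, -0.077, -0.001, -0.0]
ft_force: [-0.0, 0.5, -1.9]
grip_width: 0.0454
```

Emit:
jog_arm --jaw '[0.53,0.53,0.53,0.53,0.53,0.53,0.53,0.53]' --linear '[[-0.008,-0.025,0],[-0.015,-0.05,0],[-0.023,-0.075,0],[-0.031,-0.1,0.005],[-0.038,-0.122,0.01],[-0.044,-0.142,0.015],[-0.048,-0.155,0.02],[-0.049,-0.16,0.025]]' --delta_rot '[[0,0,0],[0,0,0],[0,0,0],[0,0,0],[0,0,0],[0,0,0],[0,0,0],[0,0,0]]'

```text
clock: 26.65
eef_pos: [0.4775, 0.1576, 0.1317]
tool_rot: [0.997, -0.076, -0.0, -0.0]
ft_force: [-0.5, -0.5, -2.2]
grip_width: 0.045
```

```bash
python3 look.py 9; python3 - <<'E'
from h import *
import pickle
c=bot.calibration('scene');im,d=bot.camera('scene'); save('scene9',im)
E
```

```text
t 26.65 pos [0.4775 0.1576 0.1317] yaw -8.67 z [-8.e-04  7.e-04 -1.e+00] j [ 3.18e-01  3.29e-01 -1.92e-01  1.05e+00  1.00e-03  2.04e+00] F [-0.51 -0.51 -2.19] T [-0.05  0.08 -0.01] w 0.045
```

View pics/w9.png

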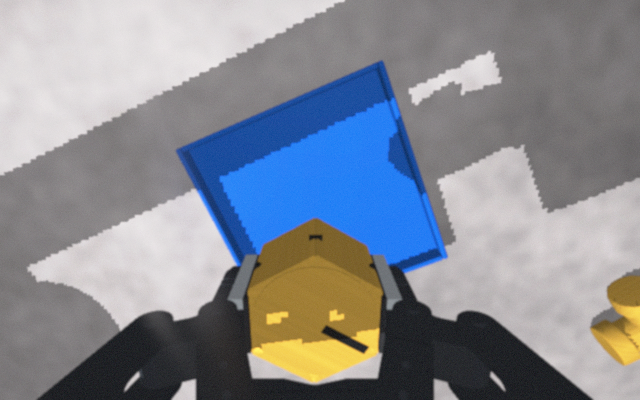

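View pics/scene9.png

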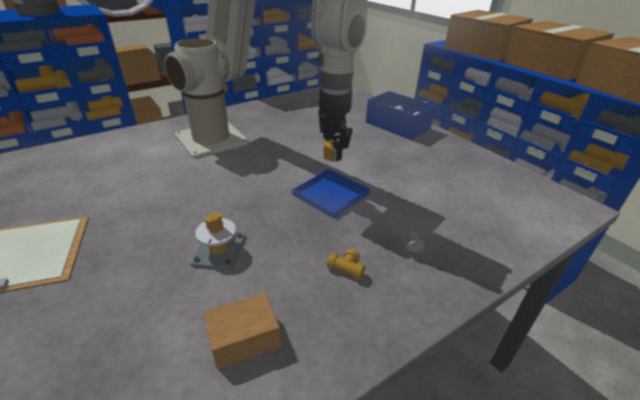

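The wrist view shows tray corners at (181,150), (382,63) and (444,256). The cap is held over the near half of the picture, and the stub on the valve stands bare in the scene view.

```bash
python3 - <<'E'
from h import *
import pickle
c,im,d,o=pickle.load(open('w9.pkl','rb'))
p=plane(c,[(179,150),(382,62),(445,257)],.018); print(p.round(4)); print('sides',np.linalg.norm(p[0]-p[1]),np.linalg.norm(p[1]-p[2]),'centre',(p[0]+p[2])/2); f=p[1]-p[2];print(np.degrees(np.arctan2(f[1],f[0])))
E
```

```text
[[0.392  0.2093 0.018 ]
 [0.5328 0.244  0.018 ]
 [0.5667 0.1019 0.018 ]]
sides 0.1449624231771284 0.14609916695864217 centre [0.47935887 0.15559682 0.018     ]
103.40079248916682
```

Emit:
jog_arm --jaw '[0.53,0.53,0.53,0.53,0.53,0.53,0.53,0.53]' --linear '[[0.001,0.001,0.004],[0.0015,0.0015,0.013],[0.0015,0.0015,0.026],[0.0015,0.0015,0.04],[0.0015,0.0015,0.055],[0.0015,0.0015,0.068],[0.0015,0.0015,0.078],[0.0015,0.0015,0.085]]' --delta_rot '[[0,0,0],[0,0,0],[0,0,0],[0,0,0],[0,0,0],[0,0,0],[0,0,0],[0,0,0]]'

```text
clock: 27.42
eef_pos: [0.4793, 0.1524, 0.0457]
tool_rot: [0.997, -0.078, -0.001, 0.0]
ft_force: [-0.2, 0.2, -2.6]
grip_width: 0.0455
```

Emit:
jog_arm --jaw '[0.53,0.53,0.53,0.53,0.53,0.53,0.53,0.53]' --linear '[[0,0,0.004],[0,0,0.008],[0,0,0.012],[0,0,0.015],[0,0,0.018],[0,0,0.02],[0,0,0.021],[0,0,0.021]]' --delta_rot '[[0,0,0],[0,0,0],[0,0,0],[0,0,0],[0,0,0],[0,0,0],[0,0,0],[0,0,0]]'

```text
clock: 28.08
eef_pos: [0.4798, 0.1536, 0.0261]
tool_rot: [0.997, -0.077, -0.0, 0.0]
ft_force: [-0.9, 1.0, -3.2]
grip_width: 0.0454
```

```bash
python3 -c "
from h import *
st()"
```

```text
t 28.08 pos [0.4798 0.1536 0.0261] yaw -8.85 z [-1.e-04 -0.e+00 -1.e+00] j [ 0.31   0.46  -0.317  0.794  0.     2.035] F [-0.86  1.03 -3.18] T [-0.04  0.04 -0.  ] w 0.0454
```

Expected contact is at TCP ≈ 0.020, so I'll go down 5 mm slowly.

Emit:
jog_arm --jaw '[0.53,0.53,0.53,0.53,0.53,0.53,0.53,0.53]' --linear '[[0,0,0.0007],[0,0,0.0014],[0,0,0.0021],[0,0,0.0028],[0,0,0.0035],[0,0,0.0042],[0,0,0.0047],[0,0,0.005]]' --delta_rot '[[0,0,0],[0,0,0],[0,0,0],[0,0,0],[0,0,0],[0,0,0],[0,0,0],[0,0,0]]'

```text
clock: 28.75
eef_pos: [0.4797, 0.1536, 0.0211]
tool_rot: [0.997, -0.077, -0.0, 0.0]
ft_force: [0.1, -0.6, -2.5]
grip_width: 0.0455
```

Emit:
jog_arm --jaw '[0.53,0.53,0.53,0.53,0.53,0.53,0.53,0.53]' --linear '[[0,0,0.0002],[0,0,0.0004],[0,0,0.0006],[0,0,0.0008],[0,0,0.001],[0,0,0.0012],[0,0,0.0012],[0,0,0.0012]]' --delta_rot '[[0,0,0],[0,0,0],[0,0,0],[0,0,0],[0,0,0],[0,0,0],[0,0,0],[0,0,0]]'

```text
clock: 29.42
eef_pos: [0.4798, 0.1536, 0.02]
tool_rot: [0.997, -0.077, -0.0, 0.0]
ft_force: [-0.4, -0.5, -3.7]
grip_width: 0.0454
```

Emit:
jog_arm --jaw '[0.53,0.53,0.53,0.53,0.53,0.53,0.53,0.53]' --linear '[[0,0,0.0002],[0,0,0.0003],[0,0,0.0005],[0,0,0.0006],[0,0,0.0007],[0,0,0.0008],[0,0,0.0008],[0,0,0.0008]]' --delta_rot '[[0,0,0],[0,0,0],[0,0,0],[0,0,0],[0,0,0],[0,0,0],[0,0,0],[0,0,0]]'

```text
clock: 30.08
eef_pos: [0.4798, 0.1536, 0.0196]
tool_rot: [0.997, -0.077, 0.0, -0.0]
ft_force: [-3.0, -0.7, 5.1]
grip_width: 0.0455
```

Contact is felt at TCP 0.0196, about 8 N. Opening slowly.

Emit:
jog_arm --jaw '[0.5,0.48,0.47,0.46,0.45,0.44,0.42,0.4]' --linear '[[0,0,0],[0,0,0],[0,0,0],[0,0,0],[0,0,0],[0,0,0],[0,0,0],[0,0,0]]' --delta_rot '[[0,0,0],[0,0,0],[0,0,0],[0,0,0],[0,0,0],[0,0,0],[0,0,0],[0,0,0]]'

```text
clock: 30.75
eef_pos: [0.48, 0.1536, 0.019]
tool_rot: [0.997, -0.077, 0.0, -0.0]
ft_force: [0.1, -1.0, 0.3]
grip_width: 0.0512
```

Emit:
jog_arm --jaw '[0.37,0.34,0.3,0.25,0.2,0.2,0.2,0.2]' --linear '[[0,0,0],[0,0,0],[0,0,0],[0,0,0],[0,0,0],[0,0,0],[0,0,0],[0,0,0]]' --delta_rot '[[0,0,0],[0,0,0],[0,0,0],[0,0,0],[0,0,0],[0,0,0],[0,0,0],[0,0,0]]'

```text
clock: 31.42
eef_pos: [0.4798, 0.1536, 0.0192]
tool_rot: [0.997, -0.077, 0.0, 0.0]
ft_force: [0.6, -0.1, 0.5]
grip_width: 0.0682
```

```bash
python3 look.py 10
```

```text
t 31.42 pos [0.4798 0.1536 0.0192] yaw -8.85 z [ 0. -0. -1.] j [ 0.31   0.47  -0.323  0.777 -0.     2.035] F [ 0.56 -0.06  0.45] T [-0.05  0.03  0.05] w 0.0682
```

View pics/w10.png

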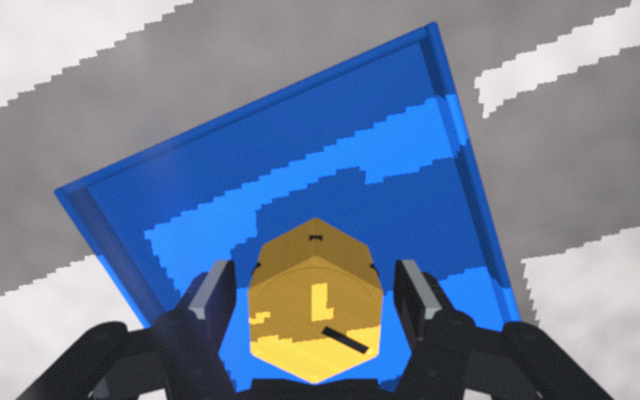

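The cap stands upright in the tray, centred at (315,320), with both pads clear. Raising straight up.

Emit:
jog_arm --jaw '[0.2,0.2,0.2,0.2,0.2,0.2,0.2,0.2]' --linear '[[0,0,-0.003],[0,0,-0.01],[0,0,-0.02],[0,0,-0.035],[0,0,-0.05],[0,0,-0.07],[0,0,-0.09],[0,0,-0.1]]' --delta_rot '[[0,0,0],[0,0,0],[0,0,0],[0,0,0],[0,0,0],[0,0,0],[0,0,0],[0,0,0]]'

```text
clock: 32.13
eef_pos: [0.4813, 0.154, 0.1227]
tool_rot: [0.997, -0.077, 0.002, -0.001]
ft_force: [0.7, 0.3, -0.4]
grip_width: 0.0682
```

Emit:
jog_arm --jaw '[0.2,0.2,0.2,0.2,0.2,0.2,0.2,0.2]' --linear '[[0,0,-0.01],[0,0,-0.02],[0,0,-0.03],[0,0,-0.04],[0,0,-0.04],[0,0,-0.04],[0,0,-0.04],[0,0,-0.04]]' --delta_rot '[[0,0,0],[0,0,0],[0,0,0],[0,0,0],[0,0,0],[0,0,0],[0,0,0],[0,0,0]]'

```text
clock: 32.8
eef_pos: [0.4793, 0.1534, 0.1583]
tool_rot: [0.997, -0.077, -0.001, 0.0]
ft_force: [-0.6, 0.5, 0.4]
grip_width: 0.0681
```

```bash
python3 look.py 11; python3 - <<'E'
from h import *
import pickle
c,im,d,o=pickle.load(open('w11.pkl','rb')); vv,uu=np.mgrid[:400,:640]
P=pts(c,np.c_[uu.ravel(),vv.ravel()],d.ravel()).reshape(400,640,3); m=(P[...,2]>.03)&(P[...,2]<.05)&(uu>250)&(uu<380); print('cap top',m.sum(),np.median(P[m],0),np.std(P[m][:,2]))
im,d=bot.camera('scene'); save('scene11',im)
E
```

```text
t 32.8 pos [0.4793 0.1534 0.1583] yaw -8.85 z [-1.7e-03 -6.0e-04 -1.0e+00] j [ 0.31   0.306 -0.149  1.118 -0.     2.035] F [-0.57  0.49  0.42] T [ 0.02 -0.02  0.02] w 0.0681
cap top 3477 [0.47950057 0.15512552 0.03938398] 0.0013495996111972637
```

View pics/w11.png

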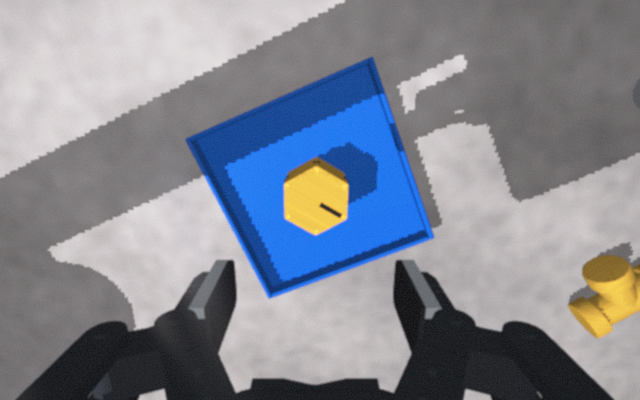

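View pics/scene11.png

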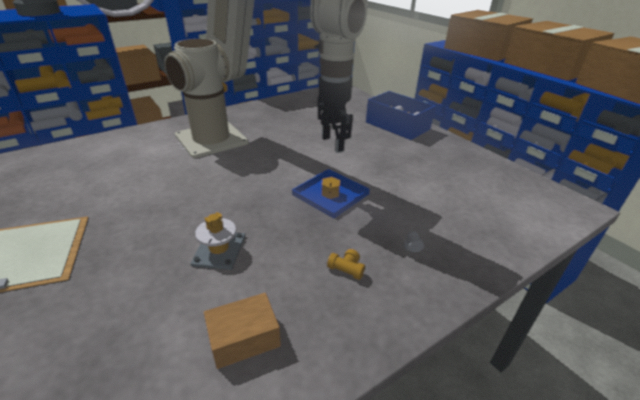

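The cap stands mouth down in the tray at (330,187) in the scene view. Its top measures 0.0394 against an expected 0.040. Tee, elbow and carton have not moved, and the gripper is clear. Handing in.

```bash
python3 -c "
from workcell import bot
print(bot.job_done())"
```

```text
the job is handed in; nothing more can be done
None
```

The cap is off the valve and standing mouth down near the centre of the blue tray. I handed the job in at about 33 s of the 72 s allowed; no verdict was reported.

**Unscrewing:** I turned the cap about 181° clockwise, raising it about 0.13 mm per degree once the thread began to lift. It let go at about 104–110° of turn. The force readings I took at each step never went above about 9 N, and were about 0–3 N (mostly the cap's weight) once it was free. I did not record forces between those readings.

**Lines meeting:** The last reading had the cap's line at −38.7°. The index line measured −38° to −40° and the plate's edge about −40°. I added 1° on that account and did not re-measure it before lifting, so the lines met to within about 1–2°.

**Lift and set-down:** Only the cap's weight showed during the straight lift. It touched the tray floor with about 8 N. Afterwards its top measured 39.4 mm against the expected 40 mm, upright. The tee, elbow and carton stand where they were, and the gripper touches nothing.

**Disagreements:**
- **Let-go angle:** about 104–110° of turn, slightly earlier than the 115° the task text implies.
- **Cap position:** the calibrated wrist view and the pads' position in the picture differed by about 1 mm. I trusted the pads, and sideways forces stayed within about 3 N.

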